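Raise the steel post on the indexing table and index it two turns

TASK

Raise the steel post that lies on the round indexing table until it stands upright on its square foot: tip it up gently over the edge of its foot, without lifting the foot off the table and without letting it drop upright or fall over. Slide its foot squarely up against the middle of the low steel ledge on the table and let go, then turn the handwheel exactly two full turns clockwise (seen from above) by its revolving handle, so that the table carries the standing post through a quarter turn. Leave the screwdriver, socket, bottle and bin alone.

Things in the scene. Friction and masses are not known exactly. Their poses are not given: they have to be found in the camera images.
- post: The loose steel post, 0.45 to 0.8 kg, 198 mm long: a square foot plate (60 x 60 x 10 mm), a round tube of 22 mm diameter, and a square collar (60 x 60 x 8 mm) 90 to 98 mm from the underside of the foot. Own x runs from foot to free end; z is up while it lies. Origin: middle of the lower edge of the foot's underside as it lies, the edge over which it tips up, towards the ledge.
- post_mid (a point): Centre of the post: on the tube's axis, 99 mm from the underside of the foot, axes as post. The post lies level on the lower edges of foot and collar, the tube's axis 30 mm above the disc, the free end away from the ledge. Above the collar 100 mm of plain tube run to the free end. The centre of mass is about 60 mm from the underside of the foot.
- post_foot (a point): Centre of the underside of the post's square foot; axes as post (x points up when the post stands, y runs along the ledge). Raised over its edge from the starting place, the post stands about 10 to 25 mm short of the ledge; when the foot is against the ledge this point is 30 mm from the ledge's face.
- disc_top (a point): Centre of the top of the round steel disc of the indexing table: 220 mm diameter, its top 45 mm above the bench. Axes turn with the disc: z up, y towards the ledge. The disc overhangs its base. The standing post slides on it at a push of 2 to 8 N, low at its foot; pushed higher than its collar it may tip.
- ledge_face (a point): On the disc: middle of the bottom of the face of the ledge, a dark steel bar 90 mm long (along x), 12 mm wide and 14 mm high above the disc, near the disc's rim, its face 95 mm from the disc's centre. The face looks to the disc's centre: y points from the disc's centre into the ledge, z up. Axes turn with the disc.
- turntable (a joint): Angle of the disc, rad, 0 at the start, grows as it turns clockwise seen from above. Geared to the handwheel 1:8, so it moves only with the handwheel, and two turns of the handwheel give a quarter turn (1.571).
- handwheel (a joint): Angle of the handwheel, rad, 0 at the start, grows clockwise seen from above; two full turns are 12.566. The wheel turns about a vertical axis, stays where it is left and has no stop near two turns; it takes about 2 to 3 N at the handle.
- wheel_hub (a point): Middle of the top of the handwheel's hub, on the wheel's vertical axis, 86 mm above the bench. The wheel is black, 124 mm in diameter, on a gearbox beside the disc, its axis 220 mm from the disc's centre, on the ledge's side at the start.
- handle_mid (a point): Middle of the handwheel's upright black handle: 20 mm diameter, 46 mm tall, its top 131 mm above the bench and this point 111 mm; 46 mm from the wheel's axis. It revolves freely on its own pin, so it can be gripped firmly without turning the wrist while the wheel is cranked.
- screwdriver: Bystander: a screwdriver with a blue handle lying on the bench beyond the indexing table. Leave alone.
- socket_mid (a point): Bystander: a steel socket, 34 mm diameter, 40 mm tall, standing on the bench; this is its centre. Leave alone.
- oil_mid (a point): Bystander: a blue plastic bottle, 60 mm diameter, 150 mm tall, standing; this is its middle. Leave alone.
- bin_mid (a point): Bystander: an open blue plastic bin, 160 x 110 x 70 mm; this point is 20 mm above its base. Leave alone.
Not all that is in view belongs to the job. There is more than one size of the post; the one meant has the size given above.

How it is judged:
On the way, in this order (a step that is already met when the one before it is completed fails the run):
1. the post stands upright and let go, its foot flat on the disc and against the ledge, the handwheel not yet turned (angle between post_foot's own x axis and vertical below 0.05 rad and z of post_foot in the frame of disc_top below 0.003 m and y of post_foot in the frame of ledge_face above -0.0325 m and x of post_foot in the frame of ledge_face between -0.02 and 0.02 m and angle between the y axis of post_foot and the x axis of ledge_face, either way round below 0.07 rad and linear speed of post below 0.02 m/s and angular speed of post below 0.1 rad/s and contact force between the fingers and post below 0.2 N and value of joint handwheel between -0.5 and 0.5 rad), for 0.2 s.
2. the handwheel has been turned two full turns clockwise (value of joint handwheel above 12.1664 rad), for 0.2 s.
At the end, for the whole second after the job is handed in: Post still, released, within 0.05 rad of upright, foot flat on the disc (3 mm) and against the ledge (gap under 2.5 mm, square within 0.07 rad, within 20 mm of its middle); handwheel at rest two turns clockwise from its start (within 0.4 rad), the disc a quarter turn on (angle between post_foot's own x axis and vertical below 0.05 rad and z of post_foot in the frame of disc_top below 0.003 m and y of post_foot in the frame of ledge_face above -0.0325 m and x of post_foot in the frame of ledge_face between -0.02 and 0.02 m and angle between the y axis of post_foot and the x axis of ledge_face, either way round below 0.07 rad and linear speed of post below 0.02 m/s and angular speed of post below 0.1 rad/s and contact force between the fingers and post below 0.2 N and value of joint handwheel between 12.1664 and 12.9664 rad and value of joint turntable between 1.4908 and 1.6508 rad and velocity of joint handwheel between -0.1 and 0.1 rad/s); the robot touches nothing.
It fails at once if the foot of the post is lifted off the table (its centre more than about 25 mm higher than it lay) (height (world z) of post_foot above 0.1 m).
It fails at once if the post drops upright, slams or falls (turns faster than 3 rad/s) (angular speed of post above 3 rad/s).
It fails at once if the handwheel is overturned by more than a quarter turn (value of joint handwheel above 14.1364 rad).
It fails at once if a bystander is moved more than 30 mm (distance of any of screwdriver, socket_mid, oil_mid, bin_mid from where it was at the start of the episode above 0.03 m).
It also fails if it takes over 72 s, if anything falls off the work surface, if the arm or the gripper's body presses on something with over 40 N, if the wrist force passes 120 N, or if a joint passes its speed limit or range.

ROBOT

A 6-joint arm with a two-finger parallel gripper is mounted at the origin on the work surface. World frame = base frame: x ahead of the robot, y to its left, z up, the work surface at z = 0. Lengths are in m, angles in rad, forces in N, time in s.
With the tool pointing down it reaches from about 0.375 to 0.9 m from the base axis. Payload 3.1 kg.
Tool frame: the origin (TCP) lies between the finger pads; the fingertips stand 17 mm ahead of it and the grasp point (between the pads) lies 2 mm behind it (robot.nose_length is the distance from the TCP to the fingertips, in m); z points along the fingers, y is the line along which they close (so a half turn about z gives the same grasp; the last joint's range is limited). The gripper opens to 87 mm and grips with 3 to 60 N. Pads are 19 mm wide; open, the fingers measure 117 mm over their backs; the gripper's body (75 mm by 190 mm) begins 51 mm behind the grasp point.
Start: joints at [1.052, 0.527, 1.433, -0, 1.181, -0.178], TCP at [0.208, 0.589, 0.24] pointing down, gripper open.
Joint ranges: [-3.08, 3.08], [-0.75, 2.2], [0.22, 2.44], [-1.43, 4.57], [0, 2.65], [-2.85, 2.85]. Speed limits (rad/s): [2.79, 2.79, 3.14, 3.14, 3.14, 3.14].

INTERFACE

Orientations are given as a unit quaternion [x, y, z, w].
In Python, from rig import robot, cams gives the robot as it stands.
- The arm moves only by the shell command python3 -m pendant 'ROWS' [FORCE]. ROWS is JSON, a list of rows, each an object with "jaw": the opening, from 0 (shut) to 1 (fully open); "linear": the shift along the tool's x, y, z in cm, a list of three; "twist": the turn about the tool's z in degrees. A call has 1 to 12 rows; each row shifts and turns the commanded pose from where the row before left it, along the tool's axes as they then stand; what a row does not reach is not made up. A row lasts 1/12 s, in which the tool goes at most 41.7 mm and 7.16 degrees, less where a joint would pass 70% of its speed; a pose out of reach is approached as far as the arm can. A call is refused whole if a number of a shift passes 4.17 or a number of a turn 7.16, either way. A call with a gripper value outside its range is refused whole. The fingers move at their own pace and stop on an object; FORCE is the grip in N (left out, the last holds). Time passes only in rows, so rows that do not move let the fingers close. It gives the time, the measured TCP pose, the force, the opening and the grip force at its end, in the units of the state.
- robot.get_obs(): the state, without advancing time (a new reading comes with each control period).
- cams.camera(name): name is "scene" or "side" or "wrist"; returns a dict with "color" (384x512x3 uint8, blue, green, red), "depth" (384x512 float32, m along the optical axis (not along the pixel's ray), 0 where there is no reading), "fov_y" (degrees; the focal length in pixels is half the picture's height over the tangent of half this angle, whatever the lens; pixels are square), "cx", "cy" (the principal point, pixels), "k1" (the pictures are not rectified: a ray, as slopes to the right and down, at radius r is drawn at 1 + k1 r^2 times it, then the intrinsics apply), "view" (4x4, takes a point from world to camera coordinates). Camera axes: x right, y down, z forward; pixel columns grow to the right and rows downward; lengths in m; the calibration is good to about 2 mm. A picture is of the moment at which its call begins.
- robot.hand_in(): hands the job in; it is judged then, once.
The state is a dict: "time": time; "q": joint angles; "joint_velocities": joint speeds; "joint_torque": joint torques, N m; "position": TCP position; "tool_rot": TCP orientation; "ft_force": force on the tool from outside, world axes, zero at the start; "moment": the same for the moment, N m; "grip_width": finger opening in m; "grip_force": force on a finger pad.
Only numpy, scipy, OpenCV 4.12 (cv2) and the standard library are available. Lean on these libraries where they do the work, as an engineer would, in place of code of your own. Each camera call takes 0.05 s, during which the arm holds its last target. There are 200 camera calls.

## Working session

There is one attempt and no reset: what is moved stays moved. The work goes in short steps, Python scripts to look and compute and a shell command to move; the robot and the scene stay as the last step left them, time stands still between calls to the robot, and variables do not carry over. Pictures are saved under pics/ and viewed, at most 10 in all, crops included, and the job is handed in when it is done.

```bash
ls; mkdir -p pics
cat > h.py <<'E'
import numpy as np, cv2, sys
from rig import robot, cams
def K(c):
    f=c["color"].shape[0]/2/np.tan(np.radians(c["fov_y"])/2)
    return f
def ray(c,u,v):
    f=K(c); d=np.array([(u-c["cx"])/f,(v-c["cy"])/f]); s=d.copy()
    for _ in range(30): s=d/(1+c["k1"]*(s@s))
    T=np.linalg.inv(np.array(c["view"])); return T[:3,3],T[:3,:3]@np.array([s[0],s[1],1.])
def onz(c,u,v,z):
    o,d=ray(c,u,v); return o+d*(z-o[2])/d[2]
def dep(c,u,v):
    o,d=ray(c,u,v); return o+d*c["depth"][int(round(v)),int(round(u))]
def proj(c,p):
    V=np.array(c["view"]); q=V[:3,:3]@np.asarray(p)+V[:3,3]; s=q[:2]/q[2]
    s=s*(1+c["k1"]*(s@s)); return K(c)*s+np.array([c["cx"],c["cy"]])
def tri(c1,p1,c2,p2):
    o1,d1=ray(c1,*p1);o2,d2=ray(c2,*p2)
    t=np.linalg.lstsq(np.c_[d1,-d2],o2-o1,rcond=None)[0]
    a=o1+d1*t[0];b=o2+d2*t[1]; return (a+b)/2,np.linalg.norm(a-b)
E
python3 - <<'E'
from h import *
import pickle
C={n:cams.camera(n) for n in("scene","side","wrist")}
pickle.dump(C,open("c0.pkl","wb"))
for n,c in C.items(): print(n,c["fov_y"],c["cx"],c["cy"],c["k1"],np.linalg.inv(c["view"])[:3,3].round(3))
im=np.hstack([C["scene"]["color"],C["side"]["color"]]); 
cv2.imwrite("pics/a.png",cv2.resize(C["scene"]["color"],(800,600)))
cv2.imwrite("pics/b.png",cv2.resize(C["side"]["color"],(800,600)))
print(robot.get_obs())
E
```

```text
pics
scene 51.916838419765384 258.2309070985946 200.95560065771616 -0.12465973901052313 [ 0.92  -0.775  0.938]
side 48.48186417589583 245.08697901678218 195.04851528794953 -0.09033555544349169 [ 0.37  -1.227  1.305]
wrist 59.4593307595033 255.97670147901655 193.35668913617027 -0.05686128548908042 [0.144 0.611 0.384]
{'time': 0.15, 'q': array([ 1.05252635e+00,  5.28282178e-01,  1.43360267e+00, -2.12112345e-05,
        1.18138990e+00, -1.78514783e-01]), 'joint_velocities': array([-0.00066636, -0.0015469 , -0.00512628,  0.00176388, -0.00142376,
        0.00101797]), 'joint_torque': array([ 8.23484061e-04, -4.40426159e+01, -1.76841134e+01,  6.33936608e-02,
        5.51443803e-02, -1.10741025e-04]), 'position': array([0.20800473, 0.58880963, 0.23877993]), 'tool_rot': array([ 1.69057675e-01,  9.85605801e-01, -7.93870970e-04, -2.77904929e-04]), 'ft_force': array([-0.29161426, -0.02389511, -0.66384497]), 'moment': array([-0.03402103,  0.01095536, -0.06038439]), 'grip_force': 0.0, 'grip_width': 0.0865719132249268}
```

View pics/a.png

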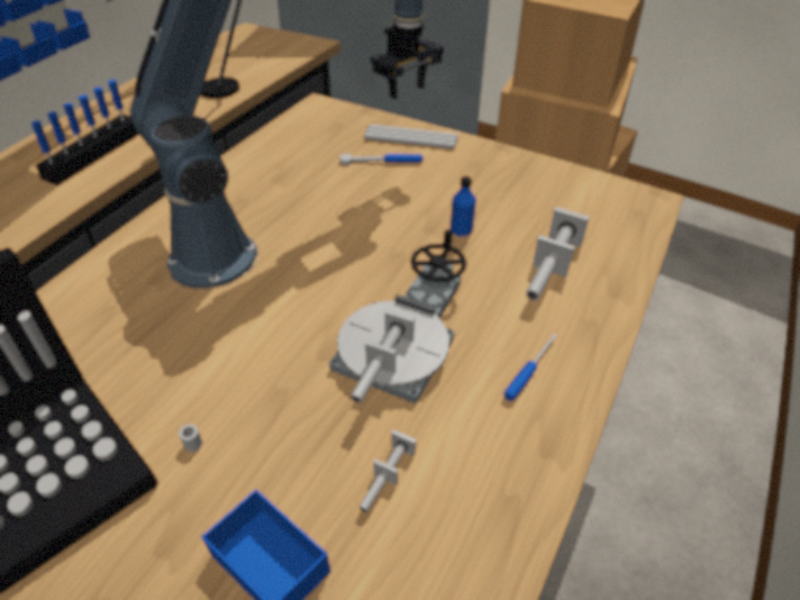

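View pics/b.png

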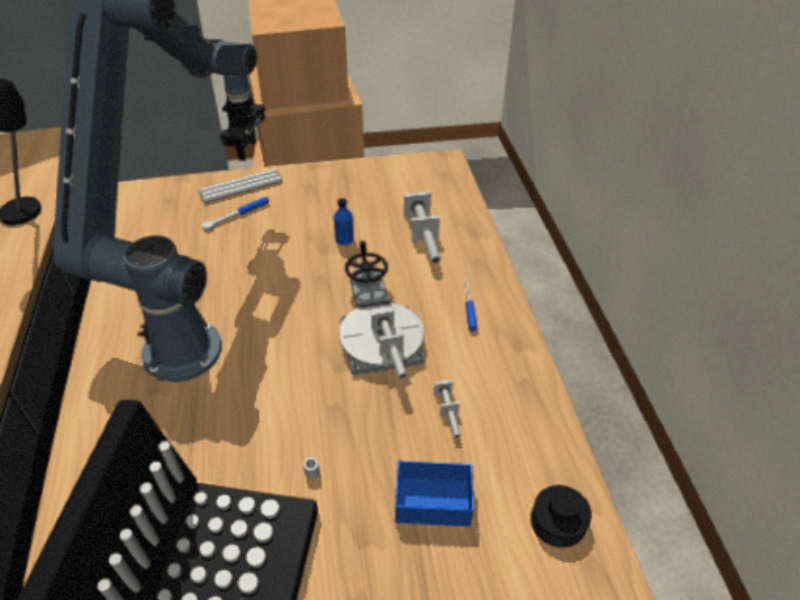

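The three candidates for the post, in the 800x600 scene view, are the one on the disc (380,350), a bigger one on the bench (560,255) and a smaller one (390,470). Only the first lies on the round table, with its foot towards the ledge. I'll check sizes from the depth cloud and confirm in a crop.

```bash
cat >> h.py <<'E'
def cloud(c,step=1):
    h,w=c["depth"].shape; v,u=np.mgrid[0:h,0:w]; f=K(c)
    d=np.stack([(u-c["cx"])/f,(v-c["cy"])/f],-1); s=d.copy()
    for _ in range(20): s=d/(1+c["k1"]*(s**2).sum(-1,keepdims=True))
    z=c["depth"]; P=np.stack([s[...,0]*z,s[...,1]*z,z],-1); T=np.linalg.inv(np.array(c["view"]))
    P=P@T[:3,:3].T+T[:3,3]; P[z==0]=np.nan; return P
E
python3 - <<'E'
from h import *
import pickle
from scipy.optimize import least_squares
C=pickle.load(open("c0.pkl","rb"))
for n,(u,v) in {"scene":(250,220),"side":(246,215)}.items():
    c=C[n];P=cloud(c)
    p0=dep(c,u,v);print(n,"near disc",p0.round(3))
    b=P[...,2]; bench=np.abs(b)<0.015; print(" bench z med",np.nanmedian(b[bench]))
    hsv=cv2.cvtColor(c["color"],cv2.COLOR_BGR2HSV)
    m=(hsv[...,1]<60)&(hsv[...,2]>120)&(np.linalg.norm(P[...,:2]-p0[:2],axis=-1)<0.16)&(abs(b-0.045)<.008)
    q=P[m]; print(" disc pts",m.sum(),"z",np.median(q[:,2]))
    hull=cv2.convexHull(q[:,:2].astype(np.float32))[:,0]
    r=least_squares(lambda x:np.hypot(hull[:,0]-x[0],hull[:,1]-x[1])-x[2],[*q[:,:2].mean(0),.11],loss="soft_l1",f_scale=.002)
    print(" circle",r.x.round(4), "rms",np.sqrt((r.fun**2).mean()))
    for pt,nm in (((380,350) if n=="scene" else (390,345),"disc post"),((560,255)if n=="scene" else(422,230),"big"),((390,470) if n=="scene" else(447,408),"small")):
        a=dep(c,pt[0]*.64,pt[1]*.64); 
        mm=(np.linalg.norm(P[...,:2]-a[:2],axis=-1)<0.2)&(b>(0.065 if nm=="disc post" else .012))&(b<0.2)
        l,k=cv2.connectedComponents(mm.astype(np.uint8)); 
        lab=[(k==i).sum() for i in range(1,l)]; i=1+min(range(l-1),key=lambda j:np.linalg.norm(np.nanmean(P[k==j+1],0)-a) if lab[j]>30 else 9)
        s=P[k==i]; cc=s[:,:2].mean(0); w,V=np.linalg.eigh(np.cov(s[:,:2].T)); t=(s[:,:2]-cc)@V
        print(" ",nm,len(s),"len",np.ptp(t[:,1]).round(3),"wid",np.ptp(t[:,0]).round(3),"zmax",s[:,2].max().round(3),"c",s.mean(0).round(3),"axis",V[:,1].round(3))
c=C["scene"]["color"][180:340,180:400]
d=C["side"]["color"][110:300,200:320]
cv2.imwrite("pics/c.png",np.hstack([cv2.resize(c,(440,320),interpolation=2),cv2.resize(d,(202,320),interpolation=2)]))
E
```

```text
scene near disc [ 0.544 -0.098  0.082]
 bench z med -1.2987893887983493e-05
 disc pts 2176 z 0.04569868341104477
 circle [ 0.5252 -0.0554  0.1099] rms 0.0012307530163173314
  disc post 768 len 0.201 wid 0.061 zmax 0.111 c [ 0.541 -0.12   0.088] axis [-0.1    0.995]
  big 1085 len 0.291 wid 0.087 zmax 0.09 c [0.722 0.368 0.056] axis [-0.011  1.   ]
  small 512 len 0.149 wid 0.044 zmax 0.047 c [ 0.652 -0.303  0.031] axis [-0.008  1.   ]
side near disc [ 0.529 -0.105  0.078]
 bench z med 0.0011563093406574687
 disc pts 1161 z 0.04498101034094293
 circle [ 0.5275 -0.0594  0.1093] rms 0.0014365160169311788
  disc post 421 len 0.204 wid 0.062 zmax 0.111 c [ 0.54  -0.122  0.088] axis [-0.1    0.995]
  big 594 len 0.303 wid 0.086 zmax 0.092 c [0.721 0.367 0.057] axis [-0.016  1.   ]
  small 258 len 0.154 wid 0.043 zmax 0.051 c [ 0.65  -0.305  0.033] axis [-0.006  1.   ]
```

View pics/c.png

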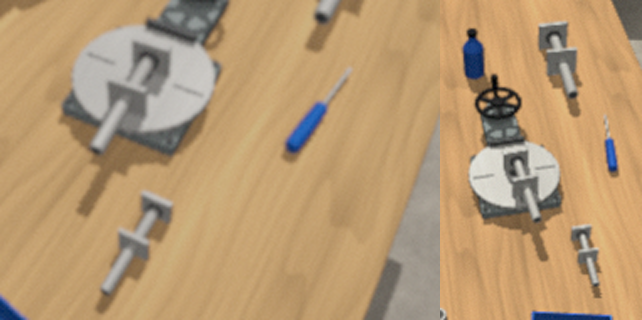

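The crop confirms it. The post on the disc measures 0.20 x 0.06 m, its foot faces the dark ledge and its free end points away. The bench posts measure 0.29 x 0.087 m (too big) and 0.15 x 0.043 m (too small). Next I'll measure the tube axis, ledge, wheel and handle.

Run:
```python
from h import *
import pickle
C=pickle.load(open("c0.pkl","rb"))
dc=np.array([.5263,-.0575])
for n in("scene","side"):
    c=C[n];P=cloud(c);b=P[...,2];print(n)
    hsv=cv2.cvtColor(c["color"],cv2.COLOR_BGR2HSV); V=hsv[...,2]
    D=np.linalg.norm(P[...,:2]-dc,axis=-1)
    s=P[(D<.2)&(b>.066)&(b<.15)&(P[...,1]<.0)]
    ax=np.array([.1,-.995]); 
    t=s[:,:2]@ax
    print(" post t-range",t.min()-dc@ax,t.max()-dc@ax)
    fr=s[(t>t.max()-.09)&(s[:,2]>.082)]; 
    # tube centre per slice
    q=fr[:,:2]; l=cv2.fitLine(q.astype(np.float32),cv2.DIST_HUBER,0,.001,.001).ravel(); print(" tube dir",l[:2].round(3)," pt",l[2:].round(4)," zmax",np.percentile(fr[:,2],95))
    ld=P[(V<90)&(D<.115)&(D>.08)&(b>.05)&(b<.066)&(P[...,1]>dc[1]+.06)]
    if len(ld)>5:
        l=cv2.fitLine(ld[:,:2].astype(np.float32),cv2.DIST_HUBER,0,.001,.001).ravel(); print(" ledge n",len(ld),"c",ld.mean(0).round(4),"dir",l[:2].round(3))
    w=P[(V<70)&(D>.15)&(D<.31)&(b>.06)&(b<.1)&(abs(P[...,0]-.51)<.1)&(P[...,1]>0.05)]
    if len(w)>5:
        (x,y),r=cv2.minEnclosingCircle(w[:,:2].astype(np.float32)); print(" wheel n",len(w),x,y,r,"zmed",np.median(w[:,2]))
    h=P[(V<90)&(D>.15)&(D<.31)&(b>.108)&(b<.14)&(abs(P[...,0]-.51)<.1)&(P[...,1]>0.05)]
    print(" handle n",len(h),h.mean(0).round(4) if len(h) else "",h[:,2].max() if len(h) else "")
```

```text
scene
 post t-range -0.02155075013783224 0.17978070894465292
 tube dir [ 0.098 -0.995]  pt [ 0.5469 -0.1892]  zmax 0.08789258758817817
 ledge n 56 c [0.5243 0.0415 0.0552] dir [0.999 0.042]
 wheel n 299 0.5168340802192688 0.16074125468730927 0.05920984223484993 zmed 0.08127778731716562
 handle n 30 [0.5177 0.2051 0.1216] 0.13028097176942577
side
 post t-range -0.018403188147387173 0.18535643000289787
 tube dir [ 0.111 -0.994]  pt [ 0.5475 -0.1936]  zmax 0.09109213605105687
 ledge n 62 c [0.5202 0.038  0.0571] dir [0.999 0.034]
 wheel n 244 0.5205448269844055 0.15685464441776276 0.06441495567560196 zmed 0.0818607718952461
 handle n 16 [0.5143 0.2002 0.1236] 0.13191799674445615
```

```bash
python3 -m pendant '[{"jaw":1,"linear":[0,0,-0.6],"twist":6.45},{"jaw":1,"linear":[0,0,-0.6],"twist":6.45},{"jaw":1,"linear":[0,0,-0.6],"twist":6.45},{"jaw":1,"linear":[0,0,-0.6],"twist":6.45},{"jaw":1,"linear":[0,0,-0.6],"twist":6.45},{"jaw":1,"linear":[0,0,-0.6],"twist":6.45},{"jaw":1,"linear":[0,0,-0.6],"twist":6.45},{"jaw":1,"linear":[0,0,-0.6],"twist":6.45},{"jaw":1,"linear":[0,0,-0.6],"twist":6.45},{"jaw":1,"linear":[0,0,-0.6],"twist":6.45}]' 10
python3 -m pendant '[{"jaw":1,"linear":[-3.45,1.31,0],"twist":0},{"jaw":1,"linear":[-3.45,1.31,0],"twist":0},{"jaw":1,"linear":[-3.45,1.31,0],"twist":0},{"jaw":1,"linear":[-3.45,1.31,0],"twist":0},{"jaw":1,"linear":[-3.45,1.31,0],"twist":0},{"jaw":1,"linear":[-3.45,1.31,0],"twist":0},{"jaw":1,"linear":[-3.45,1.31,0],"twist":0},{"jaw":1,"linear":[-3.45,1.31,0],"twist":0},{"jaw":1,"linear":[-3.45,1.31,0],"twist":0},{"jaw":1,"linear":[-3.45,1.31,0],"twist":0}]'
python3 -m pendant '[{"jaw":1,"linear":[-3.45,1.31,0],"twist":0},{"jaw":1,"linear":[-3.45,1.31,0],"twist":0},{"jaw":1,"linear":[-3.45,1.31,0],"twist":0},{"jaw":1,"linear":[-3.45,1.31,0],"twist":0},{"jaw":1,"linear":[-3.45,1.31,0],"twist":0},{"jaw":1,"linear":[-3.45,1.31,0],"twist":0},{"jaw":1,"linear":[-3.45,1.31,0],"twist":0},{"jaw":1,"linear":[-3.45,1.31,0],"twist":0},{"jaw":1,"linear":[-3.45,1.31,0],"twist":0},{"jaw":1,"linear":[-3.45,1.31,0],"twist":0},{"jaw":1,"linear":[0,0,0],"twist":0},{"jaw":1,"linear":[0,0,0],"twist":0}]'
python3 - <<'E'
from h import *
import pickle
c=cams.camera("wrist"); pickle.dump(c,open("w1.pkl","wb"))
P=cloud(c)
# draw metric grid hints
im=cv2.resize(c["color"],(768,576)); cv2.imwrite("pics/d.png",im)
print(np.linalg.inv(c["view"])[:3].round(3)); print(np.isnan(P[...,2]).mean())
E
```

```text
time: 0.98
position: [0.2081, 0.589, 0.2994]
tool_rot: [0.671, 0.741, -0.001, 0.0]
ft_force: [-1.0, -0.3, -0.4]
grip_width: 0.0872
grip_force: 0.0
time: 1.82
position: [0.375, 0.2582, 0.2995]
tool_rot: [0.669, 0.743, -0.0, -0.0]
ft_force: [0.7, -0.3, 0.5]
grip_width: 0.0871
grip_force: 0.0
time: 2.82
position: [0.5418, -0.0712, 0.2989]
tool_rot: [0.67, 0.742, -0.0, -0.0]
ft_force: [-0.9, 0.6, 0.5]
grip_width: 0.0868
grip_force: 0.0
[[ 0.995  0.099  0.025  0.534]
 [ 0.102 -0.964 -0.245 -0.005]
 [-0.     0.246 -0.969  0.444]]
0.004343668619791667
```

View pics/d.png

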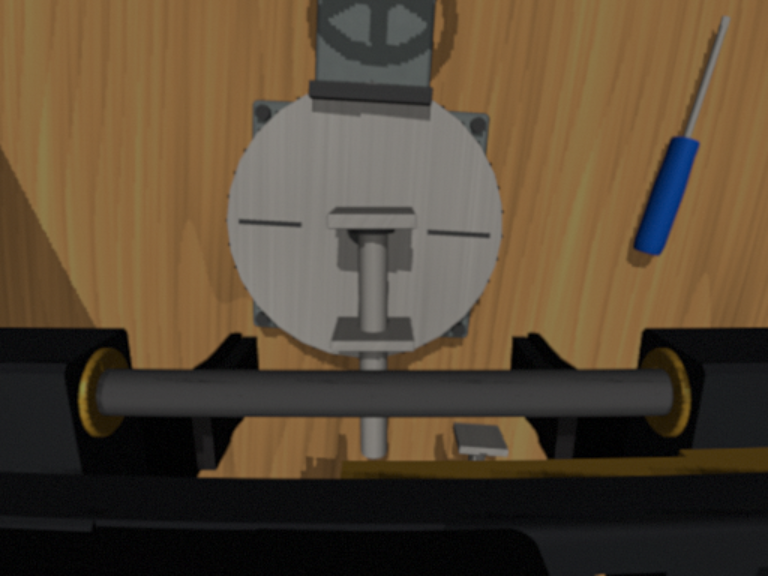

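The wrist view shows the disc centred near (365,222), the foot edge at (372,217), the tube running down to (373,450) and the dark ledge at (370,92), turned a few degrees relative to the post. I'll measure these now.

Run:
```python
from h import *
import pickle
from scipy.optimize import least_squares
c=pickle.load(open("w1.pkl","rb"));P=cloud(c);b=P[...,2]
hsv=cv2.cvtColor(c["color"],cv2.COLOR_BGR2HSV);S,V=hsv[...,1],hsv[...,2]
D=np.linalg.norm(P[...,:2]-[.526,-.0575],axis=-1)
ok=np.zeros_like(V,bool); ok[:240]=1
m=ok&(abs(b-.045)<.006)&(D<.125); q=P[m]; hull=cv2.convexHull(q[:,:2].astype(np.float32))[:,0]
r=least_squares(lambda x:np.hypot(hull[:,0]-x[0],hull[:,1]-x[1])-x[2],[.526,-.0575,.11],loss="soft_l1",f_scale=.001)
print("disc",r.x.round(4),"z",np.median(q[:,2]))
# ledge top
m=ok&(b>.0545)&(b<.063)&(D>.085)&(D<.125)&(P[...,1]>.02); q=P[m]
R=cv2.minAreaRect((q[:,:2]*1000).astype(np.float32)); print("ledge rect mm",R,"z",np.median(q[:,2]),len(q))
# foot top face edge: pts z>.095, y>-.07
m=(b>.094)&(b<.115)&(D<.12)&(P[...,1]>-.08); q=P[m]
R=cv2.minAreaRect((q[:,:2]*1000).astype(np.float32)); print("foot rect",R,"z",np.median(q[:,2]),len(q))
m=(b>.094)&(b<.115)&(P[...,1]<-.08)&(P[...,1]>-.16)&(abs(P[...,0]-.54)<.05)&(np.arange(384)[:,None]<238); q=P[m]
R=cv2.minAreaRect((q[:,:2]*1000).astype(np.float32)); print("collar rect",R,"z",np.median(q[:,2]),len(q))
m=(b>.08)&(b<.09)&(abs(P[...,0]-.54)<.04)&(P[...,1]>-.25)&(P[...,1]<-.05); q=P[m]
l=cv2.fitLine(q[:,:2].astype(np.float32),cv2.DIST_HUBER,0,.001,.001).ravel(); print("tube",l.round(4),"ymin",q[:,1].min(),"z95",np.percentile(b[m],95))
# ray check of tube: silhouette edges in rows 290..310 of raw? use z=.075 plane mid
for v in (165,185,205,285,300):
    row=V[v].astype(float)
    seg=np.where((b[v]>.07)&(b[v]<.1)&(abs(P[v,:,0]-.54)<.03))[0]
    if len(seg): print(v,seg.min(),seg.max(),onz(c,(seg.min()+seg.max())/2,v,.08).round(4))
```

```text
disc [ 0.5232 -0.0569  0.1104] z 0.04479912837574959
ledge rect mm ((518.91259765625, 43.943321228027344), (89.42639923095703, 12.557587623596191), 2.2556474208831787) z 0.058553661349476316 1005
foot rect ((529.65380859375, -43.882328033447266), (58.61475372314453, 9.807683944702148), 5.627081394195557) z 0.10462496451120035 637
collar rect ((538.4027099609375, -132.54859924316406), (58.6602897644043, 8.878528594970703), 5.683969974517822) z 0.10430387375027089 561
tube [ 0.1047 -0.9945  0.5374 -0.1251] ymin -0.23619408287794785 z95 0.08690891605612526
165 239 257 [ 0.5313 -0.0658  0.08  ]
185 239 257 [ 0.5334 -0.0881  0.08  ]
205 239 257 [ 0.5357 -0.1111  0.08  ]
285 241 257 [ 0.5465 -0.211   0.08  ]
300 241 257 [ 0.5485 -0.2314  0.08  ]
```

```bash
python3 -m pendant '[{"jaw":1,"linear":[-2.83,-0.18,0],"twist":0},{"jaw":1,"linear":[-2.83,-0.18,0],"twist":0},{"jaw":1,"linear":[-2.83,-0.18,0],"twist":0},{"jaw":1,"linear":[-2.83,-0.18,0],"twist":0},{"jaw":1,"linear":[-2.83,-0.18,0],"twist":0},{"jaw":1,"linear":[0,0,3],"twist":0},{"jaw":1,"linear":[0,0,3],"twist":0},{"jaw":1,"linear":[0,0,3],"twist":0},{"jaw":1,"linear":[0,0,3],"twist":0},{"jaw":1,"linear":[0,0,3],"twist":0},{"jaw":1,"linear":[0,0,3],"twist":0}]' 10
python3 -m pendant '[{"jaw":1,"linear":[0,0,2],"twist":0},{"jaw":1,"linear":[0,0,2],"twist":0},{"jaw":1,"linear":[0,0,0.6],"twist":0},{"jaw":1,"linear":[0,0,0],"twist":0},{"jaw":1,"linear":[0,0,0],"twist":0}]'
python3 -m pendant '[{"jaw":0.2,"linear":[0,0,0],"twist":0},{"jaw":0.2,"linear":[0,0,0],"twist":0},{"jaw":0.1,"linear":[0,0,0],"twist":0},{"jaw":0.1,"linear":[0,0,0],"twist":0},{"jaw":0.1,"linear":[0,0,0],"twist":0},{"jaw":0.1,"linear":[0,0,0],"twist":0},{"jaw":0.1,"linear":[0,0,0],"twist":0},{"jaw":0.1,"linear":[0,0,0],"twist":0}]' 10
python3 - <<'E'
import numpy as np
# arc table: grip offset (toward ledge, up) relative to start, s=175
s,h=175,30
P=lambda t:np.array([-(s*np.cos(t)-h*np.sin(t)),s*np.sin(t)+h*np.cos(t)])/10
A=np.radians(np.r_[0,1,np.arange(3.5,89,2.5),89.5,90]); Q=np.array([P(t) for t in A])
for a,d in zip(np.degrees(A[1:]),np.diff(Q.round(2),axis=0)): print(round(a,1),d.round(2))
E
```

```text
time: 3.78
position: [0.5467, -0.2088, 0.1187]
tool_rot: [0.668, 0.744, 0.0, -0.0]
ft_force: [0.3, 0.4, -0.3]
grip_width: 0.0871
grip_force: 0.0
time: 4.2
position: [0.5474, -0.2101, 0.0741]
tool_rot: [0.668, 0.744, 0.0, -0.0]
ft_force: [0.4, -0.1, 0.7]
grip_width: 0.0871
grip_force: 0.0
time: 4.87
position: [0.5472, -0.2111, 0.0736]
tool_rot: [0.669, 0.743, 0.0, 0.0]
ft_force: [-0.5, -0.5, 0.2]
grip_width: 0.0418
grip_force: 0.0
1.0 [0.06 0.3 ]
3.5 [0.16 0.76]
6.0 [0.19 0.75]
8.5 [0.23 0.74]
11.0 [0.25 0.73]
13.5 [0.29 0.72]
16.0 [0.32 0.71]
18.5 [0.36 0.69]
21.0 [0.38 0.67]
23.5 [0.41 0.66]
26.0 [0.44 0.64]
28.5 [0.46 0.62]
31.0 [0.49 0.59]
33.5 [0.52 0.58]
36.0 [0.55 0.55]
38.5 [0.56 0.53]
41.0 [0.59 0.51]
43.5 [0.61 0.47]
46.0 [0.63 0.45]
48.5 [0.65 0.42]
51.0 [0.67 0.4 ]
53.5 [0.68 0.36]
56.0 [0.7  0.34]
58.5 [0.71 0.3 ]
61.0 [0.73 0.27]
63.5 [0.74 0.24]
66.0 [0.74 0.21]
68.5 [0.76 0.17]
71.0 [0.76 0.14]
73.5 [0.77 0.11]
76.0 [0.77 0.08]
78.5 [0.77 0.04]
81.0 [0.78 0.  ]
83.5 [ 0.77 -0.02]
86.0 [ 0.77 -0.06]
88.5 [ 0.77 -0.1 ]
89.5 [ 0.31 -0.04]
90.0 [ 0.15 -0.03]
```

```bash
python3 -m pendant '[{"jaw":0.1,"linear":[0,0,0],"twist":0},{"jaw":0.1,"linear":[0,0,0],"twist":0},{"jaw":0.1,"linear":[0,0,0],"twist":0},{"jaw":0.1,"linear":[0,0,0],"twist":0},{"jaw":0.1,"linear":[0,0,0],"twist":0},{"jaw":0.1,"linear":[0,0,0],"twist":0}]' 10
```

```text
time: 5.37
position: [0.5472, -0.211, 0.0735]
tool_rot: [0.669, 0.743, 0.0, -0.0]
ft_force: [0.1, 0.2, -1.5]
grip_width: 0.0216
grip_force: 10.0
```

```bash
python3 -m pendant '[{"jaw":0.1,"linear":[0.06,0,-0.3],"twist":0},{"jaw":0.1,"linear":[0.16,0,-0.76],"twist":0},{"jaw":0.1,"linear":[0.19,0,-0.75],"twist":0},{"jaw":0.1,"linear":[0.23,0,-0.74],"twist":0},{"jaw":0.1,"linear":[0.25,0,-0.73],"twist":0},{"jaw":0.1,"linear":[0.29,0,-0.72],"twist":0},{"jaw":0.1,"linear":[0.32,0,-0.71],"twist":0},{"jaw":0.1,"linear":[0,0,0],"twist":0},{"jaw":0.1,"linear":[0,0,0],"twist":0}]' 10
python3 - <<'E'
from h import *
c=cams.camera("scene");d=cams.camera("side")
a=cv2.resize(c["color"][150:290,190:330],(400,400));b=cv2.resize(d["color"][150:260,190:300],(400,400))
cv2.imwrite("pics/e.png",np.hstack([a,b]))
E
```

```text
time: 6.12
position: [0.5456, -0.1956, 0.1212]
tool_rot: [0.669, 0.744, 0.0, 0.0]
ft_force: [-0.5, 0.6, -2.3]
grip_width: 0.0217
grip_force: 10.0
```

View pics/e.png

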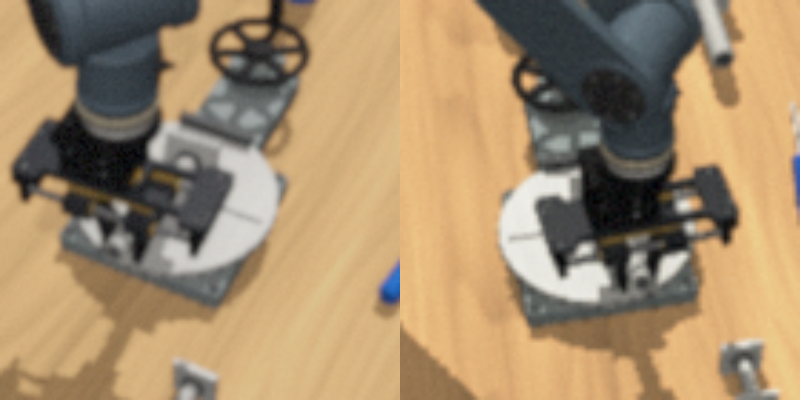

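The post is pivoting in the fingers with its foot edge still on the disc, and the load is about 2 N as expected. Continuing along the arc.

```bash
python3 -m pendant '[{"jaw":0.1,"linear":[0.36,0,-0.69],"twist":0},{"jaw":0.1,"linear":[0.38,0,-0.67],"twist":0},{"jaw":0.1,"linear":[0.41,0,-0.66],"twist":0},{"jaw":0.1,"linear":[0.44,0,-0.64],"twist":0},{"jaw":0.1,"linear":[0.46,0,-0.62],"twist":0},{"jaw":0.1,"linear":[0.49,0,-0.59],"twist":0},{"jaw":0.1,"linear":[0.52,0,-0.58],"twist":0},{"jaw":0.1,"linear":[0.55,0,-0.55],"twist":0},{"jaw":0.1,"linear":[0.56,0,-0.53],"twist":0},{"jaw":0.1,"linear":[0.59,0,-0.51],"twist":0},{"jaw":0.1,"linear":[0.61,0,-0.47],"twist":0},{"jaw":0.1,"linear":[0.63,0,-0.45],"twist":0}]' 10
python3 -m pendant '[{"jaw":0.1,"linear":[0.65,0,-0.42],"twist":0},{"jaw":0.1,"linear":[0.67,0,-0.4],"twist":0},{"jaw":0.1,"linear":[0.68,0,-0.36],"twist":0},{"jaw":0.1,"linear":[0.7,0,-0.34],"twist":0},{"jaw":0.1,"linear":[0.71,0,-0.3],"twist":0},{"jaw":0.1,"linear":[0,0,0],"twist":0},{"jaw":0.1,"linear":[0,0,0],"twist":0}]' 10
python3 - <<'E'
from h import *
c=cams.camera("scene");d=cams.camera("side");w=cams.camera("wrist")
a=cv2.resize(c["color"][150:290,190:330],(400,400));e=cv2.resize(w["color"],(400,300)); e=cv2.copyMakeBorder(e,0,100,0,0,0)
cv2.imwrite("pics/f.png",np.hstack([a,e]))
E
```

```text
time: 7.22
position: [0.5393, -0.1358, 0.1907]
tool_rot: [0.669, 0.743, 0.0, -0.0]
ft_force: [-0.3, 1.2, -4.2]
grip_width: 0.0217
grip_force: 10.0
time: 7.8
position: [0.5358, -0.102, 0.2086]
tool_rot: [0.669, 0.744, 0.0, 0.0]
ft_force: [0.9, 1.0, -4.3]
grip_width: 0.0218
grip_force: 10.0
```

View pics/f.png

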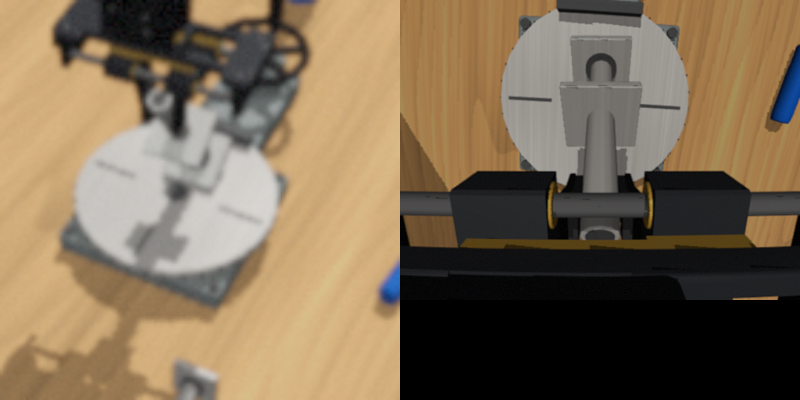

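The post leans at about 60°, held, with collar and foot face visible at (600,110) and (600,60) in the wrist half. The vertical load is near the full weight, so I'll check the tilt and whether the foot edge is still on the disc.

```bash
cat > tilt.py <<'E'
from h import *
def plane(q):
    c=np.median(q,0)
    for _ in range(4):
        u,s,vt=np.linalg.svd(q-q.mean(0),full_matrices=False); n=vt[2]; r=abs((q-q.mean(0))@n); q=q[r<max(.0015,2*r.std()*.8)]
    return n*np.sign(n[2]),q.mean(0),len(q)
if __name__=="__main__":
    w=cams.camera("wrist");P=cloud(w);p=robot.get_obs()["position"]
    # collar face: rows 84-140 (raw of 400->512 : *1.28), view half started at col 400
    s=1.28
    g=lambda r0,r1,c0,c1:(lambda q:q[~np.isnan(q[:,2])])(P[int(r0*s):int(r1*s),int((c0-400)*s):int((c1-400)*s)].reshape(-1,3))
    for nm,bx in (("collar L",(92,140,566,582)),("collar R",(92,140,620,634)),("foot",(42,52,576,626)),("disc",(60,90,510,540))):
        n,c,k=plane(g(*bx)); print(nm,n.round(3),"tilt from horiz deg",np.degrees(np.arccos(n[2])).round(1),c.round(4),k)
    n,c,k=plane(g(92,140,566,582)); # axis direction = n ; collar top face is 98 from underside
    L=g(40,190,555,650); L=L[L[:,2]>.05]; print("z min of post pts",np.sort((L[:,2]))[:5].round(4))
E
python3 tilt.py
```

```text
collar L [ 0.039 -0.505  0.862] tilt from horiz deg 30.4 [ 0.5091 -0.0625  0.1459] 1229
collar R [ 0.062 -0.502  0.862] tilt from horiz deg 30.4 [ 0.5508 -0.058   0.1462] 1109
foot [ 0.049 -0.507  0.86 ] tilt from horiz deg 30.6 [5.242e-01 5.000e-04 7.980e-02] 814
disc [-0.  0.  1.] tilt from horiz deg 0.0 [ 0.4408 -0.0337  0.0447] 1457
z min of post pts [0.0588 0.059  0.059  0.0592 0.0592]
```

```bash
python3 -m pendant '[{"jaw":0.1,"linear":[0.5,0,-0.06],"twist":0},{"jaw":0.1,"linear":[0.6,0,-0.12],"twist":0},{"jaw":0.1,"linear":[0.74,0,-0.18],"twist":0},{"jaw":0.1,"linear":[0.75,0,-0.17],"twist":0},{"jaw":0.1,"linear":[0.76,0,-0.14],"twist":0},{"jaw":0.1,"linear":[0.77,0,-0.11],"twist":0},{"jaw":0.1,"linear":[0.77,0,-0.08],"twist":0},{"jaw":0.1,"linear":[0.77,0,-0.04],"twist":0},{"jaw":0.1,"linear":[0.78,0,0],"twist":0},{"jaw":0.1,"linear":[0.77,0,0.02],"twist":0},{"jaw":0.1,"linear":[0.6,0,0.03],"twist":0},{"jaw":0.1,"linear":[0,0,0],"twist":0}]' 10
python3 - <<'E'
from tilt import *
import pickle
w=cams.camera("wrist");pickle.dump(w,open("w2.pkl","wb"));P=cloud(w);p=robot.get_obs()["position"]
r=np.linalg.norm(P[...,:2]-p[:2],axis=-1)
m=(r<.05)&(P[...,2]>.12)&(P[...,2]<.152); print(plane(P[m]))
c=cams.camera("scene");d=cams.camera("side")
cv2.imwrite("pics/g.png",np.hstack([cv2.resize(w["color"],(400,300)),cv2.resize(c["color"][130:250,200:360],(400,300))]))
E
```

```text
time: 9.0
position: [0.5276, -0.0231, 0.2168]
tool_rot: [0.669, 0.744, 0.001, -0.0]
ft_force: [1.8, 0.6, 3.1]
grip_width: 0.0219
grip_force: 10.0
(array([ 0.00271297, -0.06420463,  0.99793307]), array([ 0.52505537, -0.00601031,  0.14515635]), 4709)
```

View pics/g.png

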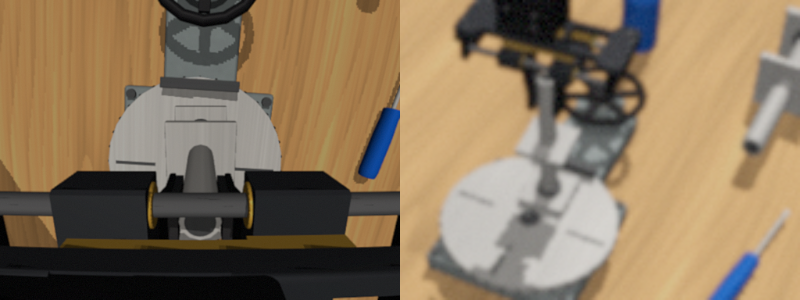

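It's leaning 3.7° short of upright. Wrist half: collar at (200,145), foot in front of the ledge at (200,85). Finishing slowly.

```bash
python3 -m pendant '[{"jaw":0.1,"linear":[0.3,0,0.01],"twist":0},{"jaw":0.1,"linear":[0.3,0,0.02],"twist":0},{"jaw":0.1,"linear":[0.25,0,0.03],"twist":0},{"jaw":0.1,"linear":[0.2,0,0.03],"twist":0},{"jaw":0.1,"linear":[0,0,0],"twist":0},{"jaw":0.1,"linear":[0,0,0],"twist":0},{"jaw":0.1,"linear":[0,0,0],"twist":0}]' 10
cat > st.py <<'E'
from tilt import *
import pickle
w=cams.camera("wrist");pickle.dump(w,open("w3.pkl","wb"));P=cloud(w);p=robot.get_obs()["position"]
r=np.linalg.norm(P[...,:2]-p[:2],axis=-1)
m=(r<.07)&(P[...,2]>.125)&(P[...,2]<.152); n,c,k=plane(P[m]); print("collar",n.round(4),c.round(4),k)
R=cv2.minAreaRect((P[m][:,:2]*1000).astype(np.float32)); print("collar rect",R)
m=(r<.08)&(P[...,2]>.048)&(P[...,2]<.0565)&(P[...,1]<.04)&(np.arange(384)[:,None]<230)
q=P[m]
if len(q)>20:print("foot",plane(q)[0].round(3),cv2.minAreaRect((q[:,:2]*1000).astype(np.float32)),q[:,1].max())
m=(P[...,2]>.0555)&(P[...,2]<.063)&(r<.15)&(P[...,1]>.03);q=P[m];print("ledge",cv2.minAreaRect((q[:,:2]*1000).astype(np.float32)))
print(robot.get_obs()["ft_force"],robot.get_obs()["q"].round(2))
E
python3 st.py
```

```text
time: 9.73
position: [0.5261, -0.0144, 0.2157]
tool_rot: [0.669, 0.743, -0.0, -0.0]
ft_force: [1.0, 1.2, 0.5]
grip_width: 0.0218
grip_force: 10.0
collar [-9.000e-04 -1.720e-02  9.999e-01] [5.238e-01 2.000e-04 1.435e-01] 4441
collar rect ((524.3884887695312, -6.81257438659668), (59.62178421020508, 51.80803298950195), 7.30147647857666)
foot [-0.004  0.01   1.   ] ((520.6903686523438, 20.409351348876953), (59.18975830078125, 29.19831085205078), 9.802027702331543) 0.039167060871268096
ledge ((517.1134033203125, 86.56023406982422), (89.0990219116211, 97.25395965576172), 2.658717632293701)
[ 1.98232869  0.83381867 -0.11193706] [-0.24  0.43  1.7   0.    1.01 -0.35]
```

```bash
python3 -m pendant '[{"jaw":0.1,"linear":[0.15,0,0.02],"twist":0},{"jaw":0.1,"linear":[0.12,0,0],"twist":0},{"jaw":0.1,"linear":[0,0,0],"twist":0},{"jaw":0.1,"linear":[0,0,0],"twist":0}]' 10
python3 st.py
```

```text
time: 10.12
position: [0.5257, -0.0117, 0.2154]
tool_rot: [0.669, 0.743, -0.0, -0.001]
ft_force: [0.6, -0.2, -2.6]
grip_width: 0.0214
grip_force: 10.0
collar [-7.e-04 -9.e-04  1.e+00] [0.5234 0.0021 0.1429] 4384
collar rect ((523.9308471679688, -6.104707717895508), (59.548988342285156, 53.41386795043945), 7.9071855545043945)
foot [-0.007  0.033  0.999] ((520.9163208007812, 14.041353225708008), (58.361061096191406, 13.13062572479248), 8.164504051208496) 0.024402567202080915
ledge ((516.7291259765625, 87.91626739501953), (89.40370178222656, 99.97676086425781), 2.594806671142578)
[ 1.36320122  0.39992466 -2.6809955 ] [-0.23  0.43  1.71 -0.    1.01 -0.34]
```

Upright within 0.1°, yaw about 5.4° off the ledge. I'll open, twist round the tube in place, and look.

```bash
python3 -m pendant '[{"jaw":0.3,"linear":[0,0,0],"twist":0},{"jaw":0.45,"linear":[0,0,0],"twist":0},{"jaw":0.6,"linear":[0,0,0],"twist":0},{"jaw":0.6,"linear":[0,0,0],"twist":0},{"jaw":0.6,"linear":[0,0,0],"twist":0},{"jaw":0.6,"linear":[0,0,0],"twist":0},{"jaw":0.6,"linear":[0,0,0],"twist":0},{"jaw":0.6,"linear":[0,0,0],"twist":0}]' 10
cat > yaw.py <<'E'
from tilt import *
w=cams.camera("wrist");P=cloud(w);p=robot.get_obs()["position"]
x=P[...,:2]-p[:2]; r=np.linalg.norm(x,axis=-1)
def rep(nm,m):
    m=cv2.morphologyEx(m.astype(np.uint8),cv2.MORPH_OPEN,np.ones((3,3))); q=P[m>0]
    if len(q)<30: return print(nm,"few",len(q))
    n,c,k=plane(q); R=cv2.minAreaRect((q[:,:2]*1000).astype(np.float32)); B=cv2.boxPoints(R)
    print(nm,"n",n.round(4),"z",c[2].round(4),[np.round(v,1) for v in R]); print("  corners",B.round(1).tolist())
rep("collar",(r<.055)&(abs(P[...,2]-.1432)<.004))
rep("foot",(r<.07)&(abs(P[...,2]-.0552)<.002)&(x[...,1]<.033))
rep("ledge",(abs(P[...,2]-.0587)<.002)&(P[...,1]>.034)&(P[...,1]<.056)&(abs(P[...,0]-.52)<.05))
print(robot.get_obs()["ft_force"].round(1))
cv2.imwrite("pics/y%.2f.png"%robot.get_obs()["time"],w["color"])
E
python3 yaw.py
```

```text
time: 10.83
position: [0.5262, -0.0118, 0.2159]
tool_rot: [0.669, 0.743, -0.0, -0.0]
ft_force: [-0.6, -0.7, 0.9]
grip_width: 0.0517
grip_force: 0.0
collar n [-3.0e-04  1.7e-03  1.0e+00] z 0.1428 [array([524.4,  -9. ]), array([59.5, 60.2]), np.float64(7.8)]
  corners [[490.79998779296875, 16.799999237060547], [499.0, -42.900001525878906], [558.0, -34.70000076293945], [549.7999877929688, 24.899999618530273]]
foot n [3.0e-04 5.1e-03 1.0e+00] z 0.0547 [array([521.3,  14.4]), array([58.8, 12.3]), np.float64(8.0)]
  corners [[491.29998779296875, 16.399999618530273], [493.0, 4.199999809265137], [551.2000122070312, 12.399999618530273], [549.5, 24.600000381469727]]
ledge n [7.0e-04 1.1e-03 1.0e+00] z 0.0587 [array([518.8,  44. ]), array([89.4, 12.2]), np.float64(2.5)]
  corners [[473.8999938964844, 48.20000076293945], [474.5, 36.0], [563.7000122070312, 39.900001525878906], [563.2000122070312, 52.0]]
[-0.6  0.   0.2]
```

```bash
python3 -m pendant '[{"jaw":0.6,"linear":[0,0,0],"twist":7.1},{"jaw":0.6,"linear":[0,0,0],"twist":7.1},{"jaw":0.6,"linear":[0,0,0],"twist":7.1},{"jaw":0.6,"linear":[0,0,0],"twist":7.1},{"jaw":0.6,"linear":[0,0,0],"twist":7.1},{"jaw":0.6,"linear":[0,0,0],"twist":7.1},{"jaw":0.6,"linear":[0,0,0],"twist":7.1},{"jaw":0.6,"linear":[0,0,0],"twist":7.1},{"jaw":0.6,"linear":[0,0,0],"twist":7.1},{"jaw":0.6,"linear":[0,0,0],"twist":7.1},{"jaw":0.6,"linear":[0,0,0],"twist":7.1},{"jaw":0.6,"linear":[0,0,0],"twist":7.1}]'
python3 -m pendant '[{"jaw":0.6,"linear":[0,0,0],"twist":3},{"jaw":0.6,"linear":[0,0,0],"twist":0},{"jaw":0.6,"linear":[0,0,0],"twist":0}]'
python3 yaw.py
```

```text
time: 11.88
position: [0.5262, -0.0118, 0.2159]
tool_rot: [0.996, 0.091, -0.0, -0.0]
ft_force: [0.5, 0.4, 0.5]
grip_width: 0.0525
grip_force: 0.0
time: 12.13
position: [0.5262, -0.0118, 0.2158]
tool_rot: [0.998, 0.069, -0.0, -0.0]
ft_force: [-0.1, -0.3, -0.1]
grip_width: 0.0518
grip_force: 0.0
collar n [4.e-04 7.e-04 1.e+00] z 0.1427 [array([526.2,  -9. ]), array([56.6, 59.6]), np.float64(8.1)]
  corners [[494.0, 16.5], [502.3999938964844, -42.5], [558.4000244140625, -34.5], [550.0999755859375, 24.5]]
foot n [ 0.0071 -0.0016  1.    ] z 0.0548 [array([548.,  -7.]), array([13., 57.]), np.float64(7.8)]
  corners [[537.5999755859375, 20.399999618530273], [545.4000244140625, -36.099998474121094], [558.2999877929688, -34.29999923706055], [550.5, 22.100000381469727]]
ledge n [ 1.0e-04 -6.2e-03  1.0e+00] z 0.0587 [array([521.3,  43.6]), array([85.2, 12.3]), np.float64(2.6)]
  corners [[478.5, 47.79999923706055], [479.0, 35.599998474121094], [564.2000122070312, 39.400001525878906], [563.5999755859375, 51.599998474121094]]
[-0.4 -0.5  0.7]
```

```bash
python3 -m pendant '[{"jaw":0.6,"linear":[-0.07,-0.15,0.5],"twist":0},{"jaw":0.6,"linear":[-0.07,-0.15,0.5],"twist":0},{"jaw":0.5,"linear":[0,0,0.4],"twist":0},{"jaw":0.4,"linear":[0,0,0],"twist":0},{"jaw":0.35,"linear":[0,0,0],"twist":0},{"jaw":0.32,"linear":[0,0,0],"twist":0},{"jaw":0.3,"linear":[0,0,0],"twist":0},{"jaw":0.28,"linear":[0,0,0],"twist":0},{"jaw":0.27,"linear":[0,0,0],"twist":0},{"jaw":0.26,"linear":[0,0,0],"twist":0},{"jaw":0.25,"linear":[0,0,0],"twist":0},{"jaw":0.24,"linear":[0,0,0],"twist":0}]' 3
python3 -m pendant '[{"jaw":0.23,"linear":[0,0,0],"twist":0},{"jaw":0.22,"linear":[0,0,0],"twist":0},{"jaw":0.2,"linear":[0,0,0],"twist":0},{"jaw":0.2,"linear":[0,0,0],"twist":0},{"jaw":0.2,"linear":[0,0,0],"twist":0}]' 3
python3 yaw.py
```

```text
time: 13.18
position: [0.5245, -0.0091, 0.2019]
tool_rot: [0.998, 0.068, 0.0, 0.0]
ft_force: [1.0, 0.5, 0.8]
grip_width: 0.0217
grip_force: 3.0
time: 13.6
position: [0.5244, -0.0091, 0.2019]
tool_rot: [0.998, 0.068, 0.0, 0.0]
ft_force: [-0.5, 0.5, 1.3]
grip_width: 0.0221
grip_force: 3.0
collar n [1.6e-03 2.0e-04 1.0e+00] z 0.1427 [array([532.7,  -8. ]), array([43.6, 59.6]), np.float64(7.8)]
  corners [[507.1000061035156, 18.5], [515.2000122070312, -40.5], [558.4000244140625, -34.5], [550.2999877929688, 24.5]]
foot n [0.0097 0.0018 1.    ] z 0.0547 [array([547.3,  -6.1]), array([13.6, 58.1]), np.float64(7.9)]
  corners [[536.5999755859375, 21.700000762939453], [544.5999755859375, -35.79999923706055], [558.0, -33.900001525878906], [550.0, 23.600000381469727]]
ledge n [ 8.0e-04 -1.1e-03  1.0e+00] z 0.0587 [array([525.1,  43.8]), array([77.8, 12.3]), np.float64(2.7)]
  corners [[485.8999938964844, 48.099998474121094], [486.5, 35.79999923706055], [564.2999877929688, 39.5], [563.7000122070312, 51.79999923706055]]
[ 0.  -0.7  0.7]
```

```bash
python3 -m pendant '[{"jaw":0.15,"linear":[0,0,0],"twist":0},{"jaw":0.15,"linear":[0,0,0],"twist":0},{"jaw":0.15,"linear":[0,0,0],"twist":1.8},{"jaw":0.15,"linear":[0,0,0],"twist":1.8},{"jaw":0.15,"linear":[0,0,0],"twist":1.8},{"jaw":0.15,"linear":[0,0,0],"twist":0},{"jaw":0.15,"linear":[0,0,0],"twist":0}]' 40
python3 yaw.py
python3 -m pendant '[{"jaw":0.15,"linear":[0,-0.1,0],"twist":0},{"jaw":0.15,"linear":[0,-0.2,0],"twist":0},{"jaw":0.15,"linear":[0,-0.2,0],"twist":0},{"jaw":0.15,"linear":[0,-0.2,0],"twist":0}]' 40
python3 yaw.py
```

```text
time: 14.23
position: [0.5245, -0.0089, 0.2019]
tool_rot: [1.0, 0.022, 0.0, -0.0]
ft_force: [0.2, -1.2, 1.4]
grip_width: 0.0212
grip_force: 40.0
collar n [-0.e+00  4.e-04  1.e+00] z 0.1427 [array([532.2,  -8.7]), array([44.8, 59.8]), np.float64(2.6)]
  corners [[508.5, 20.100000381469727], [511.20001220703125, -39.599998474121094], [556.0, -37.599998474121094], [553.2999877929688, 22.100000381469727]]
foot n [4.6e-03 3.0e-04 1.0e+00] z 0.0547 [array([547.5,  -8.1]), array([13.5, 58.1]), np.float64(2.5)]
  corners [[539.5, 20.600000381469727], [542.0999755859375, -37.5], [555.5999755859375, -36.900001525878906], [553.0, 21.200000762939453]]
ledge n [-0.0012  0.0059  1.    ] z 0.0587 [array([519.1,  43.6]), array([89. , 12.6]), np.float64(2.6)]
  corners [[474.29998779296875, 47.79999923706055], [474.8999938964844, 35.20000076293945], [563.9000244140625, 39.29999923706055], [563.2999877929688, 51.900001525878906]]
[-0.2  0.   1.5]
time: 14.62
position: [0.5247, -0.0033, 0.2021]
tool_rot: [1.0, 0.022, 0.001, 0.002]
ft_force: [0.0, -5.7, 4.5]
grip_width: 0.0206
grip_force: 40.0
collar n [1.0e-04 8.3e-03 1.0e+00] z 0.1429 [array([531.7,  -3.6]), array([46.2, 59.5]), np.float64(2.6)]
  corners [[507.29998779296875, 25.100000381469727], [510.0, -34.400001525878906], [556.2000122070312, -32.29999923706055], [553.5, 27.100000381469727]]
foot n [0.0098 0.012  0.9999] z 0.055 [array([547.9,  -3.5]), array([13.5, 58.8]), np.float64(2.6)]
  corners [[539.7999877929688, 25.600000381469727], [542.5, -33.20000076293945], [556.0, -32.599998474121094], [553.2999877929688, 26.200000762939453]]
ledge n [-2.0e-04 -9.3e-03  1.0e+00] z 0.0587 [array([518.6,  43.5]), array([89.4, 12.4]), np.float64(2.7)]
  corners [[473.70001220703125, 47.5], [474.29998779296875, 35.20000076293945], [563.5999755859375, 39.5], [563.0, 51.79999923706055]]
[ 0.4 -3.2  5.6]
```

Sliding with about 0.5° of tilt, and now square (2.6° against 2.6°). Continuing.

```bash
python3 -m pendant '[{"jaw":0.15,"linear":[0,-0.2,0],"twist":0},{"jaw":0.15,"linear":[0,-0.2,0],"twist":0},{"jaw":0.15,"linear":[0,-0.2,0],"twist":0},{"jaw":0.15,"linear":[0,-0.2,0],"twist":0},{"jaw":0.15,"linear":[0,0,0],"twist":0}]' 40
python3 yaw.py
```

```text
time: 15.08
position: [0.5242, 0.0059, 0.202]
tool_rot: [1.0, 0.022, 0.001, 0.0]
ft_force: [1.3, -5.2, 2.0]
grip_width: 0.0208
grip_force: 40.0
collar n [-0.0017  0.0042  1.    ] z 0.1429 [array([531. ,   5.6]), array([47. , 59.8]), np.float64(2.5)]
  corners [[506.20001220703125, 34.400001525878906], [508.79998779296875, -25.299999237060547], [555.7999877929688, -23.200000762939453], [553.2000122070312, 36.5]]
foot n [0.0071 0.0053 1.    ] z 0.0548 [array([547.5,   6. ]), array([13.6, 58.9]), np.float64(2.6)]
  corners [[539.2999877929688, 35.099998474121094], [542.0, -23.700000762939453], [555.5999755859375, -23.100000381469727], [552.9000244140625, 35.79999923706055]]
ledge n [ 6.0e-04 -5.8e-03  1.0e+00] z 0.0587 [array([519.3,  43.5]), array([88.1, 12.2]), np.float64(2.5)]
  corners [[475.0, 47.70000076293945], [475.6000061035156, 35.5], [563.5999755859375, 39.29999923706055], [563.0, 51.5]]
[ 0.6 -3.3  3. ]
```

```bash
python3 -m pendant '[{"jaw":0.15,"linear":[0,-0.1,0],"twist":0},{"jaw":0.15,"linear":[0,-0.1,0],"twist":0},{"jaw":0.15,"linear":[0,0,0],"twist":0}]' 40
python3 -m pendant '[{"jaw":0.15,"linear":[0,-0.1,0],"twist":0},{"jaw":0.15,"linear":[0,0,0],"twist":0}]' 40
python3 yaw.py
```

```text
time: 15.38
position: [0.5241, 0.0077, 0.202]
tool_rot: [1.0, 0.021, 0.0, 0.0]
ft_force: [1.8, -4.6, 1.8]
grip_width: 0.0212
grip_force: 40.0
time: 15.55
position: [0.524, 0.0087, 0.2021]
tool_rot: [1.0, 0.021, 0.0, 0.0]
ft_force: [1.8, -5.2, 1.6]
grip_width: 0.0213
grip_force: 40.0
collar n [0.0023 0.005  1.    ] z 0.1429 [array([531.1,   8.4]), array([46.2, 59.5]), np.float64(2.5)]
  corners [[506.70001220703125, 37.099998474121094], [509.29998779296875, -22.299999237060547], [555.5, -20.299999237060547], [552.9000244140625, 39.099998474121094]]
foot n [0.003  0.0032 1.    ] z 0.0549 [array([547.1,   8.8]), array([13.6, 58.9]), np.float64(2.4)]
  corners [[539.0999755859375, 37.900001525878906], [541.5999755859375, -20.899999618530273], [555.2000122070312, -20.399999618530273], [552.7000122070312, 38.5]]
ledge n [0.0089 0.0273 0.9996] z 0.0586 [array([551.6,  44.9]), array([24.3, 11.9]), np.float64(3.3)]
  corners [[539.2000122070312, 50.20000076293945], [539.7999877929688, 38.29999923706055], [564.0999755859375, 39.70000076293945], [563.4000244140625, 51.599998474121094]]
[ 0.1 -5.1  1.6]
```

```bash
python3 -m pendant '[{"jaw":0.15,"linear":[0,-0.08,0],"twist":0},{"jaw":0.15,"linear":[0,0,0],"twist":0}]' 40
python3 -m pendant '[{"jaw":0.15,"linear":[0,-0.08,0],"twist":0},{"jaw":0.15,"linear":[0,0,0],"twist":0}]' 40
python3 yaw.py
```

```text
time: 15.77
position: [0.524, 0.0091, 0.2021]
tool_rot: [1.0, 0.022, 0.0, 0.001]
ft_force: [1.4, -6.7, 1.8]
grip_width: 0.0212
grip_force: 40.0
time: 15.93
position: [0.5239, 0.0097, 0.2021]
tool_rot: [1.0, 0.022, 0.0, 0.001]
ft_force: [0.6, -5.8, 3.2]
grip_width: 0.0213
grip_force: 40.1
collar n [0.0023 0.008  1.    ] z 0.1429 [array([531.2,   9.2]), array([46.1, 59.6]), np.float64(2.2)]
  corners [[507.0, 38.099998474121094], [509.29998779296875, -21.399999618530273], [555.4000244140625, -19.700000762939453], [553.0999755859375, 39.900001525878906]]
foot n [0.0047 0.0083 1.    ] z 0.055 [array([547.1,   9.5]), array([13.5, 58.8]), np.float64(2.5)]
  corners [[539.0999755859375, 38.599998474121094], [541.5999755859375, -20.100000381469727], [555.0999755859375, -19.5], [552.5999755859375, 39.20000076293945]]
ledge n [ 0.e+00 -9.e-04  1.e+00] z 0.0587 [array([551.6,  44.9]), array([24.3, 12.2]), np.float64(2.7)]
  corners [[539.2000122070312, 50.400001525878906], [539.7999877929688, 38.29999923706055], [564.0999755859375, 39.5], [563.5, 51.599998474121094]]
[ 0.1 -6.4  2.2]
```

```bash
python3 -m pendant '[{"jaw":0.15,"linear":[0,-0.06,0],"twist":0},{"jaw":0.15,"linear":[0,0,0],"twist":0},{"jaw":0.15,"linear":[0,0,0],"twist":0}]' 40
python3 -m pendant '[{"jaw":0.15,"linear":[0,-0.06,0],"twist":0},{"jaw":0.15,"linear":[0,0,0],"twist":0},{"jaw":0.15,"linear":[0,0,0],"twist":0}]' 40
python3 yaw.py
```

```text
time: 16.23
position: [0.5239, 0.0099, 0.2022]
tool_rot: [1.0, 0.022, 0.0, 0.001]
ft_force: [0.3, -7.6, 3.1]
grip_width: 0.0213
grip_force: 40.1
time: 16.48
position: [0.5239, 0.0102, 0.2022]
tool_rot: [1.0, 0.022, 0.0, 0.002]
ft_force: [-0.5, -7.1, 2.8]
grip_width: 0.0214
grip_force: 40.1
collar n [0.0015 0.0121 0.9999] z 0.143 [array([531.1,   9.5]), array([46.3, 59.6]), np.float64(2.4)]
  corners [[506.70001220703125, 38.29999923706055], [509.20001220703125, -21.200000762939453], [555.5, -19.299999237060547], [553.0, 40.20000076293945]]
foot n [0.001  0.0101 0.9999] z 0.0551 [array([547.1,   9.2]), array([13.5, 59.1]), np.float64(2.7)]
  corners [[539.0, 38.400001525878906], [541.7999877929688, -20.700000762939453], [555.2999877929688, -20.0], [552.5, 39.0]]
ledge n [ 0.0076 -0.0079  0.9999] z 0.0587 [array([551.6,  45. ]), array([24.4, 12.1]), np.float64(3.2)]
  corners [[539.0999755859375, 50.400001525878906], [539.7000122070312, 38.29999923706055], [564.0999755859375, 39.70000076293945], [563.4000244140625, 51.79999923706055]]
[-0.4 -8.5  2.7]
```

The foot is against the ledge: it has stopped, and only the tilt grows now. I'll ease the top back, then release.

```bash
python3 -m pendant '[{"jaw":0.15,"linear":[0,0.07,0],"twist":0},{"jaw":0.15,"linear":[0,0.07,0],"twist":0},{"jaw":0.15,"linear":[0,0.05,0],"twist":0},{"jaw":0.15,"linear":[0,0,0],"twist":0},{"jaw":0.15,"linear":[0,0,0],"twist":0}]' 40
python3 yaw.py
```

```text
time: 16.95
position: [0.5239, 0.0093, 0.2021]
tool_rot: [1.0, 0.021, 0.0, 0.001]
ft_force: [0.2, -5.3, 1.2]
grip_width: 0.0208
grip_force: 40.0
collar n [0.0017 0.0059 1.    ] z 0.1429 [array([531.,   9.]), array([46.8, 59.5]), np.float64(2.4)]
  corners [[506.3999938964844, 37.70000076293945], [508.8999938964844, -21.700000762939453], [555.5999755859375, -19.799999237060547], [553.0999755859375, 39.70000076293945]]
foot n [0.0027 0.0055 1.    ] z 0.0549 [array([547.1,   9.4]), array([13.6, 59. ]), np.float64(2.5)]
  corners [[539.0, 38.599998474121094], [541.5999755859375, -20.399999618530273], [555.2000122070312, -19.799999237060547], [552.5999755859375, 39.20000076293945]]
ledge n [0.0037 0.0069 1.    ] z 0.0587 [array([551.6,  44.9]), array([24.4, 11.5]), np.float64(0.6)]
  corners [[539.4000244140625, 50.599998474121094], [539.5, 39.0], [563.9000244140625, 39.29999923706055], [563.7999877929688, 50.79999923706055]]
[ 0.3 -5.5  2.9]
```

```bash
python3 -m pendant '[{"jaw":0.15,"linear":[0,0.05,0],"twist":0},{"jaw":0.15,"linear":[0,0.03,0],"twist":0},{"jaw":0.15,"linear":[0,0,0],"twist":0}]' 40
python3 -m pendant '[{"jaw":0.2,"linear":[0,0,0],"twist":0},{"jaw":0.2,"linear":[0,0,0],"twist":0},{"jaw":0.28,"linear":[0,0,0],"twist":0},{"jaw":0.35,"linear":[0,0,0],"twist":0},{"jaw":0.45,"linear":[0,0,0],"twist":0},{"jaw":0.6,"linear":[0,0,0],"twist":0},{"jaw":0.6,"linear":[0,0,0],"twist":0},{"jaw":0.6,"linear":[0,0,0],"twist":0},{"jaw":0.6,"linear":[0,0,0],"twist":0},{"jaw":0.6,"linear":[0,0,0],"twist":0}]' 3
python3 yaw.py
```

```text
time: 17.25
position: [0.5239, 0.0089, 0.202]
tool_rot: [1.0, 0.021, 0.0, 0.0]
ft_force: [0.7, -4.9, 1.5]
grip_width: 0.0215
grip_force: 40.0
time: 18.08
position: [0.5235, 0.0092, 0.2017]
tool_rot: [1.0, 0.021, -0.0, -0.0]
ft_force: [-0.1, -0.2, 0.3]
grip_width: 0.0514
grip_force: 0.0
collar n [3.e-04 5.e-04 1.e+00] z 0.1427 [array([527.8,   8.1]), array([53. , 59.7]), np.float64(2.8)]
  corners [[499.8999938964844, 36.70000076293945], [502.79998779296875, -23.0], [555.7000122070312, -20.399999618530273], [552.7999877929688, 39.20000076293945]]
foot n [ 2.6e-03 -8.0e-04  1.0e+00] z 0.0547 [array([547.4,   9.5]), array([13.5, 58.8]), np.float64(2.4)]
  corners [[539.4000244140625, 38.599998474121094], [541.9000244140625, -20.100000381469727], [555.4000244140625, -19.600000381469727], [552.9000244140625, 39.20000076293945]]
ledge n [-0.0108  0.0084  0.9999] z 0.0587 [array([551.5,  45.1]), array([23.5, 11.6]), np.float64(1.5)]
  corners [[539.5999755859375, 50.599998474121094], [539.9000244140625, 39.0], [563.4000244140625, 39.599998474121094], [563.0999755859375, 51.20000076293945]]
[0.  0.6 0.6]
```

```bash
python3 -m pendant '[{"jaw":0.6,"linear":[0,0,-0.5],"twist":0},{"jaw":0.6,"linear":[0,0,-1],"twist":0},{"jaw":0.6,"linear":[0,0,-1.4],"twist":0},{"jaw":0.6,"linear":[0,0,-1.4],"twist":0},{"jaw":0.6,"linear":[0,0,-1.4],"twist":0},{"jaw":0.6,"linear":[0,0,-1.4],"twist":0},{"jaw":0.6,"linear":[0,0,-1.4],"twist":0},{"jaw":0.6,"linear":[0,0,-1.4],"twist":0},{"jaw":0.6,"linear":[-0.1,-2.2,0],"twist":0},{"jaw":0.6,"linear":[-0.1,-2.2,0],"twist":0},{"jaw":0.6,"linear":[-0.1,-2.2,0],"twist":0},{"jaw":0.6,"linear":[-0.1,-2.2,0],"twist":0}]' 10
python3 -m pendant '[{"jaw":0.6,"linear":[0,0,0],"twist":-7.15},{"jaw":0.6,"linear":[0,0,0],"twist":-7.15},{"jaw":0.6,"linear":[0,0,0],"twist":-7.15},{"jaw":0.6,"linear":[0,0,0],"twist":-7.15},{"jaw":0.6,"linear":[0,0,0],"twist":-7.15},{"jaw":0.6,"linear":[0,0,0],"twist":-7.15},{"jaw":0.6,"linear":[0,0,0],"twist":-7.15},{"jaw":0.6,"linear":[0,0,0],"twist":-7.15},{"jaw":0.6,"linear":[0,0,0],"twist":-7.15},{"jaw":0.6,"linear":[0,0,0],"twist":-7.15},{"jaw":0.6,"linear":[0,0,0],"twist":-7.15},{"jaw":0.6,"linear":[0,0,0],"twist":-7.15}]'
python3 - <<'E'
from h import *
from scipy.optimize import least_squares
import pickle
c=cams.camera("wrist");s=cams.camera("scene");d=cams.camera("side");pickle.dump((c,s,d),open("w4.pkl","wb"))
cv2.imwrite("pics/h.png",np.hstack([cv2.resize(c["color"],(400,300)),cv2.resize(s["color"][130:250,200:360],(400,300))]))
P=cloud(c);b=P[...,2];V=c["color"].max(-1);print(robot.get_obs()["position"].round(4),robot.get_obs()["tool_rot"].round(3))
near=(np.linalg.norm(P[...,:2]-[.514,.163],axis=-1)<.075)
for nm,m in (("rim/hub",near&(V<90)&(b>.065)&(b<.1)),("handle side+top",near&(V<90)&(b>.095)&(b<.14)),("handle top",near&(b>.127)&(b<.135))):
    q=P[m]
    if len(q)<10: print(nm,len(q));continue
    (x,y),r=cv2.minEnclosingCircle((q[:,:2]*1000).astype(np.float32)); print(nm,len(q),"circ",round(x,1),round(y,1),round(r,1),"mean",q.mean(0).round(4),"zmax",q[:,2].max().round(4))
E
```

```text
time: 19.13
position: [0.5159, 0.0976, 0.3022]
tool_rot: [1.0, 0.021, 0.001, -0.0]
ft_force: [0.5, -0.2, 0.3]
grip_width: 0.0523
grip_force: 0.0
time: 20.13
position: [0.516, 0.0969, 0.302]
tool_rot: [0.716, 0.698, 0.0, 0.0]
ft_force: [0.9, 0.1, -0.4]
grip_width: 0.0521
grip_force: 0.0
[0.516  0.0969 0.3017] [0.719 0.695 0.    0.   ]
rim/hub 5916 circ 512.4 162.2 61.3 mean [0.5136 0.161  0.0817] zmax 0.0996
handle side+top 396 circ 511.7 208.5 9.8 mean [0.5114 0.2073 0.1276] zmax 0.1323
handle top 298 circ 511.9 208.7 9.0 mean [0.5117 0.2085 0.13  ] zmax 0.1323
```

View pics/h.png

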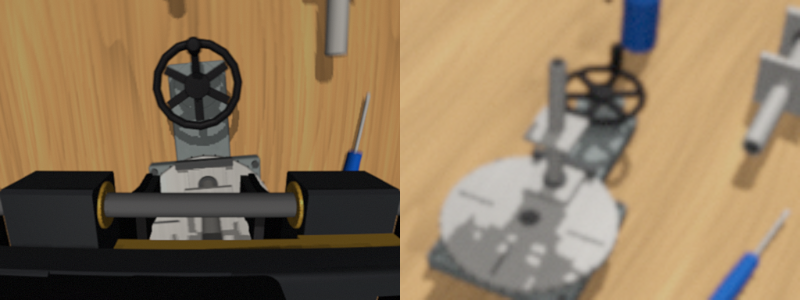

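The wrist half shows the wheel at (197,85) and the handle at (193,46). In the scene half the post stands upright at the ledge. Wheel axis is (0.513, 0.162), handle (0.512, 0.2085), 46 mm apart, top at 0.130 m, all as given. Going down onto the handle.

```bash
python3 -m pendant '[{"jaw":0.6,"linear":[2.23,-0.16,0],"twist":0},{"jaw":0.6,"linear":[2.23,-0.16,0],"twist":0},{"jaw":0.6,"linear":[2.23,-0.16,0],"twist":0},{"jaw":0.6,"linear":[2.23,-0.16,0],"twist":0},{"jaw":0.6,"linear":[2.23,-0.16,0],"twist":0},{"jaw":0.6,"linear":[0,0,2.5],"twist":0},{"jaw":0.6,"linear":[0,0,3],"twist":0},{"jaw":0.6,"linear":[0,0,3],"twist":0},{"jaw":0.6,"linear":[0,0,3],"twist":0},{"jaw":0.6,"linear":[0,0,0],"twist":0},{"jaw":0.6,"linear":[0,0,0],"twist":0}]' 20
python3 - <<'E'
import pickle;from h import *
c,s,d=pickle.load(open("w4.pkl","rb"))
for n,c in(("s",s),("d",d)):
    P=cloud(c);hsv=cv2.cvtColor(c["color"],cv2.COLOR_BGR2HSV)
    m=(hsv[...,1]>150)&(abs(hsv[...,0].astype(int)-115)<15)&(P[...,2]>.04)&(P[...,1]>.2)&(P[...,1]<.5)&(P[...,0]<.62);q=P[m];print(n,len(q),q.mean(0).round(3),q.min(0).round(3),q.max(0).round(3))
A=np.cumsum([5,10]+[15]*46+[10,5]);A=np.r_[0,A]-3.4;r=4.64*np.c_[np.cos(np.radians(A)),np.sin(np.radians(A))]
dd=np.diff(r.round(2),axis=0).round(2)
for i in range(0,50,12): print(A[min(i+12,50)]+3.4," ".join("%g,%g"%tuple(x) for x in dd[i:i+12]))
E
```

```text
time: 21.2
position: [0.5106, 0.2084, 0.1851]
tool_rot: [0.719, 0.695, -0.001, -0.001]
ft_force: [0.1, 0.2, 0.9]
grip_width: 0.0525
grip_force: 0.0
s 1226 [-0.573  0.316  0.259] [-0.935  0.2    0.04 ] [0.503 0.442 0.447]
d 171 [0.472 0.364 0.089] [-0.031  0.21   0.04 ] [0.503 0.388 0.377]
165.0 0.01,0.41 -0.09,0.8 -0.4,1.15 -0.68,1 -0.92,0.79 -1.09,0.53 -1.18,0.23 -1.21,-0.08 -1.15,-0.4 -1,-0.68 -0.79,-0.92 -0.53,-1.09
345.0 -0.23,-1.18 0.08,-1.21 0.4,-1.15 0.68,-1 0.92,-0.79 1.09,-0.53 1.18,-0.23 1.21,0.08 1.15,0.4 1,0.68 0.79,0.92 0.53,1.09
525.0 0.23,1.18 -0.08,1.21 -0.4,1.15 -0.68,1 -0.92,0.79 -1.09,0.53 -1.18,0.23 -1.21,-0.08 -1.15,-0.4 -1,-0.68 -0.79,-0.92 -0.53,-1.09
705.0 -0.23,-1.18 0.08,-1.21 0.4,-1.15 0.68,-1 0.92,-0.79 1.09,-0.53 1.18,-0.23 1.21,0.08 1.15,0.4 1,0.68 0.79,0.92 0.53,1.09
720.0 0.19,0.78 0.04,0.4
```

```bash
python3 -m pendant '[{"jaw":0.6,"linear":[0,0.1,2],"twist":0},{"jaw":0.6,"linear":[0,0,2],"twist":0},{"jaw":0.6,"linear":[0,0,1.6],"twist":0},{"jaw":0.6,"linear":[0,0,1.4],"twist":0},{"jaw":0.45,"linear":[0,0,0],"twist":0},{"jaw":0.3,"linear":[0,0,0],"twist":0},{"jaw":0.1,"linear":[0,0,0],"twist":0},{"jaw":0.1,"linear":[0,0,0],"twist":0},{"jaw":0.1,"linear":[0,0,0],"twist":0},{"jaw":0.1,"linear":[0,0,0],"twist":0},{"jaw":0.1,"linear":[0,0,0],"twist":0},{"jaw":0.1,"linear":[0,0,0],"twist":0}]' 20
```

```text
time: 22.2
position: [0.5128, 0.2086, 0.1168]
tool_rot: [0.718, 0.696, 0.001, 0.0]
ft_force: [-0.8, -0.1, 8.1]
grip_width: 0.0191
grip_force: 20.0
```

```bash
python3 -m pendant '[{"jaw":0.35,"linear":[0,0,0],"twist":0},{"jaw":0.35,"linear":[0,0,0],"twist":0},{"jaw":0.35,"linear":[0,0,-0.3],"twist":0},{"jaw":0.35,"linear":[0,0,0],"twist":0},{"jaw":0.35,"linear":[0,0,0],"twist":0}]' 20
python3 -m pendant '[{"jaw":0.1,"linear":[0,0,0],"twist":0},{"jaw":0.1,"linear":[0,0,0],"twist":0},{"jaw":0.1,"linear":[0,0,0],"twist":0},{"jaw":0.1,"linear":[0,0,0],"twist":0},{"jaw":0.1,"linear":[0,0,0],"twist":0}]' 20
```

```text
time: 22.62
position: [0.5124, 0.2085, 0.1189]
tool_rot: [0.718, 0.696, 0.0, 0.0]
ft_force: [0.5, -0.5, -0.3]
grip_width: 0.0299
grip_force: 0.0
time: 23.03
position: [0.5124, 0.2085, 0.1188]
tool_rot: [0.718, 0.696, 0.0, 0.0]
ft_force: [1.0, -0.6, -1.0]
grip_width: 0.0189
grip_force: 20.0
```

```bash
python3 -m pendant '[{"jaw":0.1,"linear":[0.01,0.41,0],"twist":0},{"jaw":0.1,"linear":[-0.09,0.8,0],"twist":0},{"jaw":0.1,"linear":[-0.4,1.15,0],"twist":0},{"jaw":0.1,"linear":[-0.68,1,0],"twist":0},{"jaw":0.1,"linear":[-0.92,0.79,0],"twist":0},{"jaw":0.1,"linear":[-1.09,0.53,0],"twist":0},{"jaw":0.1,"linear":[0,0,0],"twist":0}]' 20
python3 - <<'E'
from h import *
p=robot.get_obs()["position"];d=p[:2]-[.5129,.1622];print(np.hypot(*d),np.degrees(np.arctan2(d[1],d[0])),robot.get_obs()["ft_force"])
E
```

```text
time: 23.62
position: [0.5596, 0.1724, 0.1187]
tool_rot: [0.718, 0.696, -0.0, 0.001]
ft_force: [-0.4, -1.0, 0.5]
grip_width: 0.0192
grip_force: 20.0
0.04781275181974133 12.271234530635411 [-0.3603861  -1.02186928  0.48287876]
```

```bash
python3 -m pendant '[{"jaw":0.1,"linear":[-1.18,0.23,0],"twist":0},{"jaw":0.1,"linear":[-1.21,-0.08,0],"twist":0},{"jaw":0.1,"linear":[-1.15,-0.4,0],"twist":0},{"jaw":0.1,"linear":[-1,-0.68,0],"twist":0},{"jaw":0.1,"linear":[-0.79,-0.92,0],"twist":0},{"jaw":0.1,"linear":[-0.53,-1.09,0],"twist":0},{"jaw":0.1,"linear":[-0.23,-1.18,0],"twist":0},{"jaw":0.1,"linear":[0.08,-1.21,0],"twist":0},{"jaw":0.1,"linear":[0.4,-1.15,0],"twist":0},{"jaw":0.1,"linear":[0.68,-1,0],"twist":0},{"jaw":0.1,"linear":[0.92,-0.79,0],"twist":0},{"jaw":0.1,"linear":[1.09,-0.53,0],"twist":0}]' 20
python3 -m pendant '[{"jaw":0.1,"linear":[1.18,-0.23,0],"twist":0},{"jaw":0.1,"linear":[1.21,0.08,0],"twist":0},{"jaw":0.1,"linear":[1.15,0.4,0],"twist":0},{"jaw":0.1,"linear":[1,0.68,0],"twist":0},{"jaw":0.1,"linear":[0.79,0.92,0],"twist":0},{"jaw":0.1,"linear":[0.53,1.09,0],"twist":0},{"jaw":0.1,"linear":[0.15,0.78,0],"twist":0},{"jaw":0.1,"linear":[0,0,0],"twist":0},{"jaw":0.1,"linear":[0,0,0],"twist":0}]' 20
python3 - <<'E'
from h import *
p=robot.get_obs()["position"];d=p[:2]-[.5129,.1622];print(np.hypot(*d),np.degrees(np.arctan2(d[1],d[0])),robot.get_obs()["ft_force"])
s=cams.camera("scene");w=cams.camera("wrist")
cv2.imwrite("pics/i.png",np.hstack([cv2.resize(w["color"],(400,300)),cv2.resize(s["color"][130:250,200:360],(400,300))]))
E
```

```text
time: 24.62
position: [0.4709, 0.1476, 0.1188]
tool_rot: [0.718, 0.696, 0.001, 0.003]
ft_force: [5.9, -1.7, -10.3]
grip_width: 0.0194
grip_force: 20.0
time: 25.37
position: [0.5089, 0.2081, 0.1188]
tool_rot: [0.718, 0.696, 0.001, 0.0]
ft_force: [1.1, 2.4, -3.2]
grip_width: 0.0192
grip_force: 20.0
0.04605862399852411 95.02293093434534 [ 1.10006448  2.38268721 -3.18243811]
```

View pics/i.png

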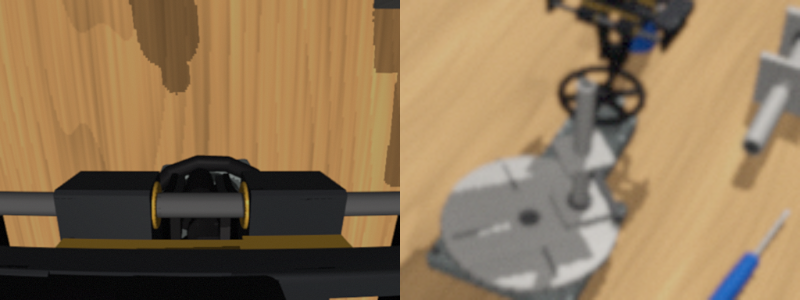

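Scene half: the disc has turned about 45° with the post standing upright at (585,150), foot against the ledge. On to the second turn.

```bash
python3 -m pendant '[{"jaw":0.1,"linear":[0.04,0.4,0],"twist":0},{"jaw":0.1,"linear":[0.01,0.41,0],"twist":0},{"jaw":0.1,"linear":[-0.09,0.8,0],"twist":0},{"jaw":0.1,"linear":[-0.4,1.15,0],"twist":0},{"jaw":0.1,"linear":[-0.68,1,0],"twist":0},{"jaw":0.1,"linear":[-0.92,0.79,0],"twist":0},{"jaw":0.1,"linear":[-1.09,0.53,0],"twist":0},{"jaw":0.1,"linear":[-1.18,0.23,0],"twist":0},{"jaw":0.1,"linear":[-1.21,-0.08,0],"twist":0},{"jaw":0.1,"linear":[-1.15,-0.4,0],"twist":0},{"jaw":0.1,"linear":[-1,-0.68,0],"twist":0},{"jaw":0.1,"linear":[-0.79,-0.92,0],"twist":0}]' 20
python3 -m pendant '[{"jaw":0.1,"linear":[-0.53,-1.09,0],"twist":0},{"jaw":0.1,"linear":[-0.23,-1.18,0],"twist":0},{"jaw":0.1,"linear":[0.08,-1.21,0],"twist":0},{"jaw":0.1,"linear":[0.4,-1.15,0],"twist":0},{"jaw":0.1,"linear":[0.68,-1,0],"twist":0},{"jaw":0.1,"linear":[0.92,-0.79,0],"twist":0},{"jaw":0.1,"linear":[1.09,-0.53,0],"twist":0},{"jaw":0.1,"linear":[1.18,-0.23,0],"twist":0},{"jaw":0.1,"linear":[1.21,0.08,0],"twist":0},{"jaw":0.1,"linear":[1.15,0.4,0],"twist":0},{"jaw":0.1,"linear":[1,0.68,0],"twist":0},{"jaw":0.1,"linear":[0.79,0.92,0],"twist":0}]' 20
python3 -m pendant '[{"jaw":0.1,"linear":[0.53,1.09,0],"twist":0},{"jaw":0.1,"linear":[0.15,0.78,0],"twist":0},{"jaw":0.1,"linear":[0,0,0],"twist":0},{"jaw":0.1,"linear":[0,0,0],"twist":0},{"jaw":0.1,"linear":[0,0,0],"twist":0}]' 20
python3 - <<'E'
from h import *
p=robot.get_obs()["position"];d=p[:2]-[.5129,.1622];print(np.hypot(*d),np.degrees(np.arctan2(d[1],d[0])),robot.get_obs()["ft_force"])
E
```

```text
time: 26.47
position: [0.5366, 0.1217, 0.1188]
tool_rot: [0.719, 0.695, 0.0, -0.001]
ft_force: [-0.9, 10.1, -1.6]
grip_width: 0.0193
grip_force: 20.0
time: 27.47
position: [0.4881, 0.2004, 0.1187]
tool_rot: [0.717, 0.697, -0.002, -0.0]
ft_force: [-0.3, -5.6, -2.2]
grip_width: 0.0193
grip_force: 20.0
time: 27.88
position: [0.5084, 0.2079, 0.1188]
tool_rot: [0.718, 0.696, 0.001, -0.0]
ft_force: [-0.2, 4.6, -5.0]
grip_width: 0.0191
grip_force: 20.0
0.045950467502977974 95.6294509567289 [-0.22816551  4.63381575 -4.95650282]
```

```bash
python3 -m pendant '[{"jaw":0.1,"linear":[0.02,0.2,0],"twist":0},{"jaw":0.1,"linear":[0.01,0.2,0],"twist":0},{"jaw":0.1,"linear":[0,0,0],"twist":0},{"jaw":0.1,"linear":[0,0,0],"twist":0},{"jaw":0.1,"linear":[0,0,0],"twist":0}]' 20
python3 -m pendant '[{"jaw":0.3,"linear":[0,0,0],"twist":0},{"jaw":0.4,"linear":[0,0,0],"twist":0},{"jaw":0.6,"linear":[0,0,0],"twist":0},{"jaw":0.6,"linear":[0,0,0],"twist":0},{"jaw":0.6,"linear":[0,0,0],"twist":0},{"jaw":0.6,"linear":[0,0,-1],"twist":0},{"jaw":0.6,"linear":[0,0,-2],"twist":0},{"jaw":0.6,"linear":[0,0,-3],"twist":0},{"jaw":0.6,"linear":[0,0,-3],"twist":0},{"jaw":0.6,"linear":[0,0,-3],"twist":0},{"jaw":0.6,"linear":[0,0,-3],"twist":0},{"jaw":0.6,"linear":[0,0,-3],"twist":0}]' 20
python3 -m pendant '[{"jaw":0.6,"linear":[-2,0,0],"twist":0},{"jaw":0.6,"linear":[-3,0,0],"twist":0},{"jaw":0.6,"linear":[-3,0,0],"twist":0},{"jaw":0.6,"linear":[-3,0,0],"twist":0},{"jaw":0.6,"linear":[0,0,0],"twist":0},{"jaw":0.6,"linear":[0,0,0],"twist":0}]' 20
python3 - <<'E'
from tilt import *
w=cams.camera("wrist");s=cams.camera("scene");P=cloud(w);b=P[...,2]
print(robot.get_obs()["position"].round(3))
R=lambda nm,m:(lambda q:print(nm,len(q),[np.round(v,1) for v in cv2.minAreaRect((q[:,:2]*1000).astype(np.float32))],plane(q)[0].round(3),q[:,2].mean().round(4)) if len(q)>20 else print(nm,len(q)))(P[cv2.morphologyEx(m.astype(np.uint8),cv2.MORPH_OPEN,np.ones((3,3)))>0])
D=np.linalg.norm(P[...,:2]-[.523,-.057],axis=-1)
R("handle",(np.linalg.norm(P[...,:2]-[.513,.162],axis=-1)<.075)&(b>.127)&(b<.135))
R("collar",(D<.14)&(abs(b-.1427)<.004)); R("foot",(D<.14)&(abs(b-.055)<.0018)); R("ledge",(D<.14)&(abs(b-.0587)<.0018)&(P[...,0]>.6))
print(np.linalg.norm(robot.get_obs()["ft_force"]))
P=cloud(s);b=P[...,2];D=np.linalg.norm(P[...,:2]-[.523,-.057],axis=-1)
print("scene");R("collar",(D<.14)&(abs(b-.1427)<.004)); R("foot",(D<.14)&(abs(b-.055)<.0018)); R("ledge",(D<.14)&(abs(b-.0587)<.0018)&(P[...,0]>.6))
m=(D<.14)&(b>.16)&(b<.26);q=P[m];print("tube",q.mean(0).round(4),q[q[:,2]<.19].mean(0).round(4),q[q[:,2]>.21].mean(0).round(4))
cv2.imwrite("pics/j.png",np.hstack([cv2.resize(w["color"],(400,300)),cv2.resize(s["color"][130:250,200:360],(400,300))]))
E
```

```text
time: 28.3
position: [0.5111, 0.2082, 0.1188]
tool_rot: [0.718, 0.696, -0.0, -0.001]
ft_force: [-1.4, 5.3, -4.6]
grip_width: 0.0195
grip_force: 20.0
time: 29.3
position: [0.5119, 0.2074, 0.3013]
tool_rot: [0.718, 0.696, 0.0, 0.0]
ft_force: [0.2, 0.5, 0.3]
grip_width: 0.0524
grip_force: 0.0
time: 29.8
position: [0.5089, 0.0963, 0.2997]
tool_rot: [0.719, 0.695, 0.0, 0.0]
ft_force: [0.2, 0.4, -0.4]
grip_width: 0.0525
grip_force: 0.0
[0.509 0.098 0.299]
handle 279 [array([510.1, 208.3]), array([16.1, 15.3]), np.float64(1.6)] [ 0.017 -0.022  1.   ] 0.1302
collar 93 [array([563. , -31.6]), array([12.2,  7.5]), np.float64(5.8)] [-0.07   0.218  0.973] 0.1422
foot 296 [array([568.9, -68.2]), array([20.4, 38.3]), np.float64(3.9)] [-0.001 -0.01   1.   ] 0.0548
ledge 0
0.8128309961533556
scene
collar 247 [array([590.1, -55.8]), array([60.8, 62.8]), np.float64(3.4)] [ 0.012 -0.006  1.   ] 0.1434
foot 0
ledge 0
tube [ 0.5927 -0.0615  0.2093] [ 0.5926 -0.0627  0.1745] [ 0.5922 -0.0606  0.2318]
```

View pics/j.png

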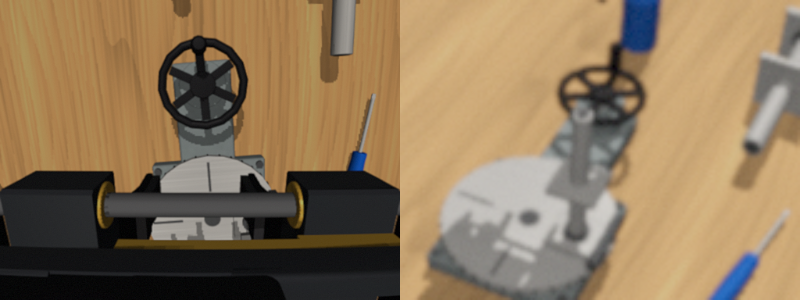

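The handle is back at its starting place within 2° after two turns. The post stands upright at radius 65 mm with its foot at the ledge, and the robot is clear. Handing in.

```bash
python3 -c "
from rig import robot
print(robot.hand_in())"
```

```text
the job is handed in; nothing more can be done
None
```

The job is handed in at about 30 s of the 72 s, with no verdict shown: the post is upright against the ledge (the gap was last measured, at about 0, before the turn), the handwheel is about 2° short of two full turns clockwise so the disc is a quarter turn on, and the arm is clear of everything.

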